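Load the balance spice rack

TASK

Set up the spice rack for cooking: first stand the yellow pinch bowl on the rack's round black mat, wholly within it. Then hang every shaker that is there by its collar in the forks of the pivoting bar, alternately left and right (one more on one side is all right at the end if the number is odd), so that the bar never tips by more than about one shaker's weight. Last, press the rack's red roller lever just until it clicks, about level, without overtravel, let it spring back, and leave the other things standing round about where they are.

Things in the scene. Friction and masses are not known exactly. Their poses are not given: they have to be found in the camera images.
- rack: spice rack fixed to the worktop: wooden deck 8 mm thick, local x -90 to +75, y +-150 mm, at the right front also x -195 to -90, y -150 to +30; wooden rails 34 mm high along x=-80, y 32 to 149 either side; dark post 18 mm across at x=+54 mm, top 160 mm up, carrying a pivoting bar with four forks. Origin: on the worktop under the middle of the row of forks. Local x points to the back (forks open to -x, towards the robot), y to the left along the bar
- bar (a joint): tilt of the 316 mm aluminium bar about its middle, rad; 0 level, positive = left (+y) end up. Spring-centred (2.2 N m/rad, damped): one shaker on an outer fork tilts it about 0.09, two on one side and none on the other about 0.14; beyond 0.118 it counts as tipped. Pivot 149 mm above the worktop. The bar is 26 to 38 mm behind the seats, its top 1 mm below them
- roller_lever (a joint): lever of the rack's light switch, rad; 0 at rest (arm slopes up 0.28 towards its roller), grows as the roller is pressed down; springs back. Clicks at 0.20; level at 0.28; beyond 0.40 is damaging overtravel. The roller sinks 6 mm per 0.1 rad. Force on it about 1.5 N at first, 3 N at the click, 4.5 N at 0.40
- roller (a point): centre of the red roller (18 mm across, 14 mm wide) at the front end of the 60 mm lever arm, left of the mat, in the middle (local y = 0); at rest 69 mm above the worktop and 132 mm in front of the fork line; moves with the lever. The hinge is 74 mm in front of the fork line, 52 mm up, on a black housing 44 mm high and 30 mm wide
- mat (a point): top centre of the round black rubber mat (76 mm across, top 10 mm above the worktop) on the right front part of the deck, 140 mm in front of the fork line, 92 mm right of the middle. Surroundings to keep clear of: a wall cabinet hangs 470 mm above the worktop from about 50 mm behind the fork line on; a tall fridge side stands about 110 mm beyond the rightmost shakers, its front corner near x 0.45, y -0.20
- fork_l_outer (a point): seat of the outer left fork, 138 mm left of the pivot: midway between its two wires (8 mm thick, 16 mm clear, along local x), level with their tops, 153 mm up when level; moves with the bar. The neck enters from -x; the collar then rests on the wires, its centre here. The tips, 28 to 48 mm in front, rise 10 mm: keep the collar's underside 12 mm or more above the seat until over it. The bar yields under the weight
- fork_l_inner (a point): seat of the inner left fork, 78 mm left of the pivot: midway between its two wires (8 mm thick, 16 mm clear, along local x), level with their tops, 153 mm up when level; moves with the bar. The neck enters from -x; the collar then rests on the wires, its centre here. The tips, 28 to 48 mm in front, rise 10 mm: keep the collar's underside 12 mm or more above the seat until over it. The bar yields under the weight
- fork_r_inner (a point): seat of the inner right fork, 78 mm right of the pivot: midway between its two wires (8 mm thick, 16 mm clear, along local x), level with their tops, 153 mm up when level; moves with the bar. The neck enters from -x; the collar then rests on the wires, its centre here. The tips, 28 to 48 mm in front, rise 10 mm: keep the collar's underside 12 mm or more above the seat until over it. The bar yields under the weight
- fork_r_outer (a point): seat of the outer right fork, 138 mm right of the pivot: midway between its two wires (8 mm thick, 16 mm clear, along local x), level with their tops, 153 mm up when level; moves with the bar. The neck enters from -x; the collar then rests on the wires, its centre here. The tips, 28 to 48 mm in front, rise 10 mm: keep the collar's underside 12 mm or more above the seat until over it. The bar yields under the weight
- shaker1: standing steel spice shaker with a blue band, 0.15 kg, may be absent. Origin: centre of its underside, z along its axis. Body 46 mm across, 60 mm high; neck 9 mm across up to 95 mm; blue collar 36 mm across from 95 to 100 mm; knob to grip, 20 mm across, from 100 to 134 mm
- shaker1_collar (a point): centre of the underside of that shaker's collar, on its axis, 95 mm above its foot
- shaker2: standing steel spice shaker with a green band, 0.15 kg, may be absent. Origin: centre of its underside, z along its axis. Body 46 mm across, 60 mm high; neck 9 mm across up to 95 mm; green collar 36 mm across from 95 to 100 mm; knob to grip, 20 mm across, from 100 to 134 mm
- shaker2_collar (a point): centre of the underside of that shaker's collar, on its axis, 95 mm above its foot
- shaker3: standing steel spice shaker with a red band, 0.15 kg, may be absent. Origin: centre of its underside, z along its axis. Body 46 mm across, 60 mm high; neck 9 mm across up to 95 mm; red collar 36 mm across from 95 to 100 mm; knob to grip, 20 mm across, from 100 to 134 mm
- shaker3_collar (a point): centre of the underside of that shaker's collar, on its axis, 95 mm above its foot
- shaker4: standing steel spice shaker with a yellow band, 0.15 kg, may be absent. Origin: centre of its underside, z along its axis. Body 46 mm across, 60 mm high; neck 9 mm across up to 95 mm; yellow collar 36 mm across from 95 to 100 mm; knob to grip, 20 mm across, from 100 to 134 mm
- shaker4_collar (a point): centre of the underside of that shaker's collar, on its axis, 95 mm above its foot
- bowl: a little round yellow pinch bowl, 52 mm across at the rim, 34 mm at the foot, 18 mm high. Origin: centre of its underside
- mug: two-tone stoneware mug, 120x87x72 mm, left of and behind the rack; not part of the job, leave it where it is. Origin: centre of its underside
- cup: pale espresso cup, 64x91x50 mm, behind the right end of the rack, beside a fixed brass lamp (dome 174 mm across, 270 mm high, about 160 mm behind the shakers); not part of the job, leave it where it is. Origin: centre of its underside
- cup_dark: dark espresso cup, 64x87x50 mm, on the left; not part of the job, leave it where it is. Origin: centre of its underside
- tamper: coffee tamper with a wooden handle, 54 mm across, 81 mm high, on the left; not part of the job, leave it where it is. Origin: centre of its underside
Things that resemble listed ones, but are neither listed nor needed, are in the scene too. What is shaped like the shaker2 but orange is not meant.

How it is judged (in metres and radians):
On the way, in this order (a step that is already met when the one before it is completed fails the run):
1. the bowl stands on the mat, let go (horizontal distance between bowl and mat below 0.014 m and distance between bowl and mat below 0.016 m and angle between bowl's own z axis and vertical below 0.15 rad and contact force between the fingers and bowl below 0.05 N), for 0.2 s.
2. all shakers present hang in the forks, let go ((distance between shaker1_collar and fork_l_outer below 0.016 m or distance between shaker1_collar and fork_l_inner below 0.016 m or distance between shaker1_collar and fork_r_inner below 0.016 m or distance between shaker1_collar and fork_r_outer below 0.016 m) and (distance between shaker2_collar and fork_l_outer below 0.016 m or distance between shaker2_collar and fork_l_inner below 0.016 m or distance between shaker2_collar and fork_r_inner below 0.016 m or distance between shaker2_collar and fork_r_outer below 0.016 m) and (distance between shaker3_collar and fork_l_outer below 0.016 m or distance between shaker3_collar and fork_l_inner below 0.016 m or distance between shaker3_collar and fork_r_inner below 0.016 m or distance between shaker3_collar and fork_r_outer below 0.016 m) and (distance between shaker4_collar and fork_l_outer below 0.016 m or distance between shaker4_collar and fork_l_inner below 0.016 m or distance between shaker4_collar and fork_r_inner below 0.016 m or distance between shaker4_collar and fork_r_outer below 0.016 m) and contact force between the fingers and shaker1 below 0.05 N and contact force between the fingers and shaker2 below 0.05 N and contact force between the fingers and shaker3 below 0.05 N and contact force between the fingers and shaker4 below 0.05 N), for 0.3 s.
3. the roller lever is pressed to its click (value of joint roller_lever above 0.2 rad), for 0.1 s.
At the end, for the whole second after the job is handed in: the bowl upright on the mat, within 14 mm of its centre; every shaker present hangs let go and at rest, collar within 16 mm of a fork seat; bar within 0.118 rad of level; the lever, pressed past 0.20 rad after the hanging, is back below 0.06 (all of step 1 and all of step 2 and value of joint roller_lever below 0.06 rad and value of joint bar between -0.118 and 0.118 rad and linear speed of each of shaker1, shaker2, shaker3, shaker4, bowl below 0.03 m/s); the robot touches nothing.
It fails at once if the bar tips beyond 0.118 rad (value of joint bar above 0.118 rad or value of joint bar below -0.118 rad).
It fails at once if the roller lever is pressed into overtravel, beyond 0.40 rad (value of joint roller_lever above 0.4 rad).
It fails at once if another thing is knocked more than 40 mm from its place (distance of any of mug, cup, cup_dark, tamper from where it was at the start of the episode above 0.04 m).
Of shaker1, shaker2, shaker3, shaker4 only 3 to 4 are there at a start; the rules pass over those that are not, and their reading is None.
At some moment in a run one of bowl may be knocked a few centimetres aside while the robot is not near it.
It also fails if it takes over 210 s, if anything falls off the work surface, if the arm or the gripper's body presses on something with over 40 N, if the wrist force passes 120 N, or if a joint passes its speed limit or range.

ROBOT

A 6-joint arm with a two-finger parallel gripper is mounted at the origin on a cart in front of the work surface, level with it; the furniture and walls round the work are solid. World frame = base frame: x ahead of the robot, y to its left, z up, the work surface at z = 0. Lengths are in mm, angles in rad, forces in N, time in s.
With the tool pointing down it reaches from about 350 to 725 mm from the base axis. Payload 6 kg.
Tool frame: the origin (TCP) lies between the finger pads; the fingertips stand 8 mm ahead of it and the grasp point (between the pads) lies 11 mm behind it; z points along the fingers, y is the line along which they close (so a half turn about z gives the same grasp; the last joint's range is limited). The gripper opens to 85 mm and grips with 20 to 120 N. Pads are 22 mm wide; open, the fingers measure 114 mm over their backs; the gripper's body (76 mm by 85 mm) begins 54 mm behind the grasp point. The pads swing forward as they close: fully open they stand 13 mm farther back than shut.
Start: joints at [1.554, 0.04, 0.085, 0, -1.615, -0.334], TCP at [206.163, 563.446, 239.261] pointing down, gripper open.
Joint ranges: [-2.56, 2.56], [-1.29, 2.01], [-1.08, 1.49], [-3.29, 1.98], [-2.81, -0.18], [-2.99, 2.99]. Speed limits (rad/s): [2.57, 2.57, 3.01, 3.14, 3.14, 3.14].

INTERFACE

Orientations are given as [roll, pitch, yaw] about the fixed x, y, z axes, in that order (R = Rz(yaw) Ry(pitch) Rx(roll)).
In Python, from rig import status, viewer, sign_off gives the robot as it stands.
- The arm moves only by the tool arm_command, never from a script. Its argument "increments" is a list of rows, each a list of 3 entries, a list of its own where there are three numbers: the turn, a rotation vector about the tool's x, y, z in rad, then the shift along the tool's x, y, z in cm, then the finger opening in cm, from 0 to 8.54. A call has 1 to 12 rows; each row shifts and turns the commanded pose from where the row before left it, along the tool's axes as they then stand; what a row does not reach is not made up. A row lasts 1/10 s, in which the tool goes at most 50 mm and 8.59 degrees, less where a joint would pass 70% of its speed; a pose out of reach is approached as far as the arm can. A call with a gripper value outside its range is refused whole. The fingers move at their own pace and stop on an object; "squeeze" is the grip in N (left out, the last holds). Time passes only in rows, so rows that do not move let the fingers close. It gives the time, the measured TCP pose, the force, the opening and the grip force at its end, in the units of the state.
- status.state(): the state, without advancing time (a new reading comes with each control period).
- viewer.read_camera(name): name is "scene" or "top" or "wrist"; returns a dict with "image" (420x560x3 uint8, red, green, blue), "intrinsics" (3x3 intrinsics, pixels), "R" (3x3) and "t" (3): a world point X has camera coordinates R X + t; the wrist camera has in their place "hand_eye" (4x4, takes a point from camera to tool coordinates, whose origin is the TCP and whose axes are the flange's). Camera axes: x right, y down, z forward; pixel columns grow to the right and rows downward; lengths in mm; the calibration is good to about 2 mm. The wrist camera is an equidistant fisheye: a pixel r from the principal point sees the ray r / f radians off the axis. A picture is of the moment at which its call begins: read the wrist's pose just before it. There is no depth.
- sign_off(): hands the job in; it is judged then, once.
Trained networks look in the newest picture that a camera, given by its name, has taken for a name from the list of things; names that differ only in an ending like _2 or _b are one class to them, and where a whole thing is asked for, a point or a joint stands for the part that bears it (a point fixed in the world has none). Each returns a list of dicts, best first, with "p" (0 to 1); they miss things now and then, are a little off and sometimes report something else, mostly with a low value. They report only what shows in the picture. A call takes as long as a camera call. They do not tell look-alikes from the thing itself.
- viewer.boxes_of(camera, query): "xy" ([column, row] in pixels, amid what is visible of it).
- viewer.masks_of(camera, query): "pixels" (420x560 bool, what is visible of it) and "xy" ([column, row] in pixels, amid what is visible of it).
The state is a dict: "t": time; "joint_positions": joint angles; "joint_velocities": joint speeds; "joint_efforts": joint torques, N m; "ee_pos": TCP position; "tcp_rot": TCP orientation; "wrist_force": force on the tool from outside, world axes, zero at the start; "moment": the same for the moment, N m; "finger_gap": finger opening in mm; "grip_force": force on a finger pad.
Only numpy, scipy, OpenCV 4.12 (cv2) and the standard library are available. Lean on these libraries where they do the work, as an engineer would, in place of code of your own. Each camera call takes 0.05 s, during which the arm holds its last target. There are 200 camera calls.

## Working session

There is one attempt and no reset: what is moved stays moved. The work goes in short steps, Python scripts to look and compute and a tool call to move; the robot and the scene stay as the last step left them, time stands still between calls to the robot, and variables do not carry over. Pictures are saved under pics/ and viewed, at most 14 in all, crops included, and the job is handed in when it is done.

Besides the shell and the picture viewer there is one more tool, called after "Call:" as name(argument=value, ...), one argument or row to a line, values as JSON. arm_command: Moves the arm, as the interface text tells. Its arguments: {"type":"object","properties":{"increments":{"type":"array","items":{"type":"array"}},"squeeze":{"type":"number"}},"required":["increments"]}

```bash
mkdir -p pics; ls; python3 - <<'E'
from rig import status, viewer
import cv2, numpy as np
print(status.state())
for c in ("scene","top"):
    d=viewer.read_camera(c); cv2.imwrite(f"pics/{c}0.png",d["image"][:,:,::-1])
    print(c,d["intrinsics"],d["R"],d["t"])
    for q in ("rack","roller","mat","shaker1","shaker2","shaker3","shaker4","bowl","mug","cup","cup_dark","tamper"):
        print(q,[(np.round(r["xy"]).tolist(),round(r["p"],2)) for r in viewer.boxes_of(c,q)][:6])
E
```

```text
pics
{'t': 0.0, 'joint_positions': array([ 1.55370299e+00,  4.08340668e-02,  8.37663420e-02, -4.29788983e-04,
       -1.61552177e+00, -3.33718135e-01]), 'joint_velocities': array([ 2.54430067e-04,  3.02598801e-03, -5.86865147e-04, -1.68143201e-03,
        2.85892269e-04, -7.93204934e-05]), 'joint_efforts': array([ 1.85165896e-05, -3.68208289e+01,  3.47414231e+01,  6.93221748e+00,
       -5.47728079e-03,  1.74562837e-05]), 'ee_pos': array([206.01066707, 563.17405144, 238.24843071]), 'tcp_rot': array([ 3.13975777e+00, -1.81661379e-04, -3.50792477e-01]), 'wrist_force': array([ 0.65246484, -0.07511453,  0.36656206]), 'moment': array([ 0.00162352, -0.02727176, -0.00024396]), 'grip_force': 0.0, 'finger_gap': 85.35964582545814}
scene [[450.47404219   0.         274.43276802]
 [  0.         450.47404219 208.57946329]
 [  0.           0.           1.        ]] [[-0.88976484 -0.45583666  0.0230536 ]
 [-0.30150403  0.5490955  -0.77948024]
 [ 0.34265704 -0.70050487 -0.62600246]] [ 538.81369389   71.96657342 1256.37063667]
rack [([264.0, 237.0], 0.6)]
roller [([304.0, 222.0], 0.58)]
mat [([295.0,
[... 1042 characters left out ...]
 0.95)]
shaker1 [([391.0, 195.0], 0.85), ([381.0, 234.0], 0.77), ([252.0, 299.0], 0.74), ([400.0, 218.0], 0.72), ([367.0, 214.0], 0.52)]
shaker2 [([391.0, 195.0], 0.85), ([381.0, 234.0], 0.77), ([252.0, 299.0], 0.74), ([400.0, 218.0], 0.72), ([367.0, 214.0], 0.52)]
shaker3 [([391.0, 195.0], 0.85), ([381.0, 234.0], 0.77), ([252.0, 299.0], 0.74), ([400.0, 218.0], 0.72), ([367.0, 214.0], 0.52)]
shaker4 [([391.0, 195.0], 0.85), ([381.0, 234.0], 0.77), ([252.0, 299.0], 0.74), ([400.0, 218.0], 0.72), ([367.0, 214.0], 0.52)]
bowl [([276.0, 270.0], 0.56)]
mug [([229.0, 160.0], 0.8), ([178.0, 235.0], 0.38)]
cup [([332.0, 133.0], 0.86)]
cup_dark [([182.0, 237.0], 0.72)]
tamper [([175.0, 208.0], 0.87)]
```

```bash
python3 - <<'E'
import cv2
a=cv2.imread("pics/top0.png")[100:330,130:440]; cv2.imwrite("pics/top0c.png",cv2.resize(a,None,fx=2.58,fy=2.58,interpolation=cv2.INTER_CUBIC))
a=cv2.imread("pics/scene0.png")[120:350,150:400]; cv2.imwrite("pics/scene0c.png",cv2.resize(a,None,fx=2.6,fy=2.6,interpolation=cv2.INTER_CUBIC))
E
```

```text
(no output)
```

View pics/top0c.png

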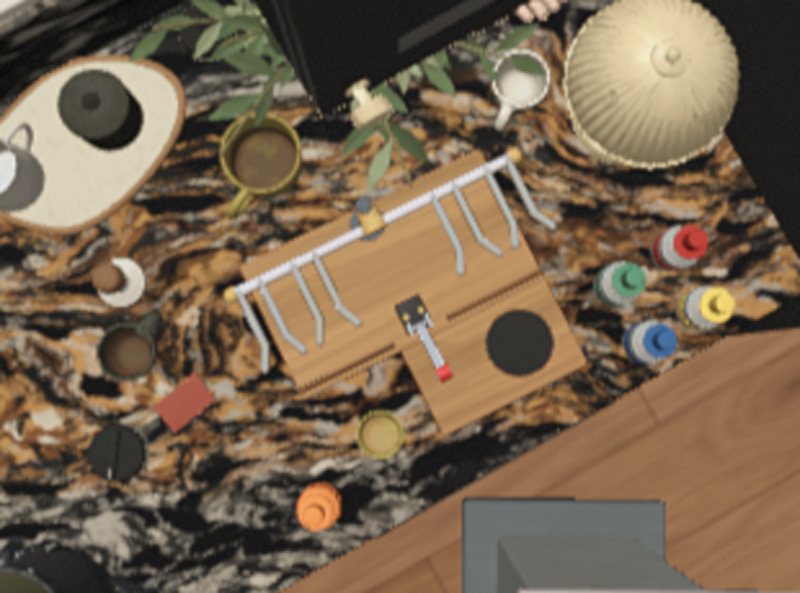

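View pics/scene0c.png

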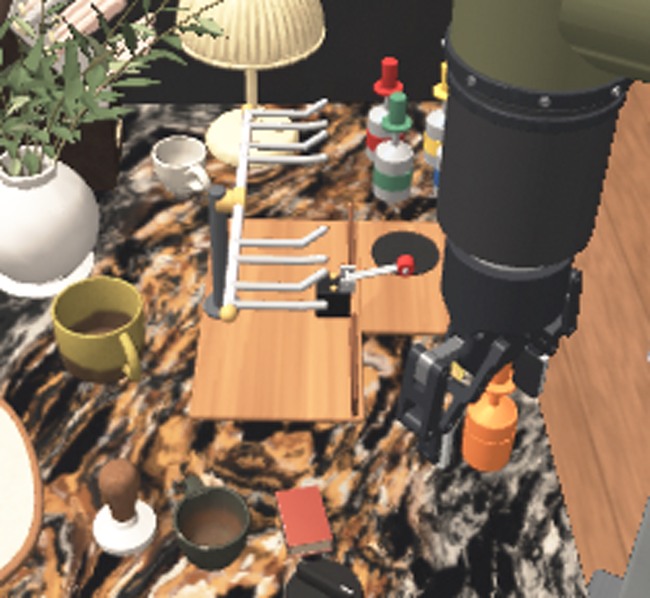

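The top crop shows all four shakers: red, green, yellow and blue knobs at crop (693,238), (632,278), (717,304) and (660,340). The bowl is at (380,435), the mat at (519,343), the roller at (445,372) and the bar ends at (231,294) and (514,154). The orange look-alike is at (318,508). The scene crop confirms that the rack and shakers stand clear.

```bash
cat > h.py <<'E'
import numpy as np, cv2, json
from rig import status, viewer
from scipy.optimize import least_squares
from scipy.spatial.transform import Rotation as Ro
def ray(cam,uv,d=None,st=None):
    """origin, direction of pixel rays in world"""
    K=d["intrinsics"]; uv=np.atleast_2d(uv).astype(float)
    x=(uv-K[[0,1],[2,2]])/K[0,0]
    if cam!="wrist":
        v=np.c_[x,np.ones(len(x))]; return -d["R"].T@d["t"], v@d["R"]
    r=np.hypot(*x.T); s=np.sinc(r/np.pi)
    v=np.c_[x*s[:,None],np.cos(r)]
    T=pose(st)@d["hand_eye"]
    return T[:3,3], v@T[:3,:3].T
def pose(st):
    T=np.eye(4); T[:3,:3]=Ro.from_euler("xyz",st["tcp_rot"]).as_matrix(); T[:3,3]=st["ee_pos"]; return T
def at_z(o,v,z): z=np.asarray(z,float); return o+v*((z-o[2])/v[:,2])[:,None]
def to_local(r,p): # r=(x,y,yaw)
    p=np.atleast_2d(p).astype(float).copy(); c,s=np.cos(r[2]),np.sin(r[2]); q=p[:,:2]-r[:2]
    p[:,:2]=np.c_[q@[c,s],q@[-s,c]]; return p
def to_world(r,p):
    p=np.atleast_2d(p).astype(float).copy(); c,s=np.cos(r[2]),np.sin(r[2]); x,y=p[:,0].copy(),p[:,1].copy()
    p[:,0]=r[0]+c*x-s*y; p[:,1]=r[1]+s*x+c*y; return p
def go(xyz,yaw=None,st=None):
    """delta to target in tool axes (cm) and turn about tool z if kept pointing down"""
    st=st or status.state(); T=pose(st); y0=st["tcp_rot"][2]
    dy=0 if yaw is None else yaw-y0
    d=np.asarray(xyz)-T[:3,3]
    def ax(y): return np.array([d[0]*np.cos(y)+d[1]*np.sin(y), d[0]*np.sin(y)-d[1]*np.cos(y), -d[2]])/10
    print("shift with present axes cm",ax(y0).round(2),"turn z",round(-dy,3),"after turning",ax(y0+dy).round(2),"rot",st["tcp_rot"].round(4))
E
cat > a.py <<'E'
from h import *
d=viewer.read_camera("top")
C=lambda p:np.array(p)/2.581+[130,100]-0.3
L=[((519,343),(-140,-92,10)),((445,372),(-132,0,74)),((231,294),(32,158,149)),((514,154),(32,-158,149)),((302,390),(-90,150,8)),((585,365),(-195,-150,8)),((443,432),(-195,30,8))]
o,v=ray("top",C([l[0] for l in L]),d); m=np.array([l[1] for l in L],float)
w=at_z(o,v,m[:,2])
f=least_squares(lambda r:(to_world(r,m)-w)[:,:2].ravel(),[450,200,.457],loss="soft_l1",f_scale=3,x_scale=[100,100,1])
print(f.x.round(3)); print((to_local(f.x,w)-m).round(1))
for n,p,z in (("red",(693,238),134),("green",(632,278),134),("yellow",(717,304),134),("blue",(660,340),134),("bowl",(380,435),18),("orange",(316,517),134)):
    o,v=ray("top",C([p]),d); q=at_z(o,v,[z]); print(n,q.round(0),to_local(f.x,q).round(0))
json.dump(list(f.x),open("rack.json","w"))
print(viewer.read_camera("wrist")["hand_eye"].round(3),viewer.read_camera("wrist")["intrinsics"].round(1))
E
python3 a.py
```

```text
[5.10100e+02 3.06137e+02 4.63000e-01]
[[-1.8  0.6  0. ]
 [-1.8 -1.5  0. ]
 [-1.8  0.9  0. ]
 [ 1.6  0.8  0. ]
 [ 6.3 -3.   0. ]
 [-0.6  3.4  0. ]
 [ 1.8 -2.9  0. ]]
red [[529.  -3. 134.]] [[-121. -285.  134.]]
green [[488.  59. 134.]] [[-130. -211.  134.]]
yellow [[463. -27. 134.]] [[-191. -276.  134.]]
blue [[426.  31. 134.]] [[-198. -208.  134.]]
bowl [[322. 313.  18.]] [[-165.   91.   18.]]
orange [[245. 375. 134.]] [[-206.  180.  134.]]
[[-1.00000e-03 -9.49000e-01 -3.14000e-01  8.15450e+01]
 [ 1.00000e+00 -1.00000e-03 -1.00000e-03  1.40000e+00]
 [ 1.00000e-03 -3.14000e-01  9.49000e-01 -1.35645e+02]
 [ 0.00000e+00  0.00000e+00  0.00000e+00  1.00000e+00]] [[325.2   0.  278.4]
 [  0.  325.2 209.3]
 [  0.    0.    1. ]]
```

Call:
arm_command(
  increments=[
    [[0,0,0.149],[0,0,0],8.5],
    [[0,0,0.149],[0,0,0],8.5],
    [[0,0,0.149],[0,0,0],8.5],
    [[0,0,0.149],[0,0,0],8.5],
    [[0,0,0.149],[0,0,0],8.5],
    [[0,0,0.012],[3.9,0.1,0.5],7.5],
    [[0,0,0],[3.9,0.1,0.5],7],
    [[0,0,0],[3.9,0.1,0.5],7],
    [[0,0,0],[3.9,0.1,0.5],7],
    [[0,0,0],[3.9,0.1,0.5],7],
    [[0,0,0],[3.9,0.1,0.5],7],
    [[0,0,0],[3.9,0.1,0.5],7],
  ],
  squeeze=25,
)

```text
t: 2.65
ee_pos: [322.6, 314.8, 204.3]
tcp_rot: [-3.141, 0.0, -1.107]
wrist_force: [1.1, -0.4, 0.3]
finger_gap: 69.8
grip_force: 0.0
```

```bash
cat > b.py <<'E'
from h import *
st=status.state(); d=viewer.read_camera("wrist"); cv2.imwrite("pics/w1.png",d["image"][:,:,::-1]); R=json.load(open("rack.json"))
for q,z in (("bowl",9),("mat",10),("roller",69)):
    for m in viewer.masks_of("wrist",q)[:2]:
        o,v=ray("wrist",m["xy"],d,st); p=at_z(o,v,[z]); print(q,m["p"],np.round(m["xy"]),p.round(1),to_local(R,p).round(1))
        if q=="bowl" and m["p"]>.4: go([p[0,0],p[0,1],9],R[2]-np.pi/2,st)
E
python3 b.py
```

```text
bowl 0.93 [275. 183.] [[326.7 315.7   9. ]] [[-159.9   90.4    9. ]]
shift with present axes cm [ 0.11 -0.4  19.53] turn z 0.001 after turning [ 0.1  -0.4  19.53] rot [-3.1410e+00  4.0000e-04 -1.1074e+00]
mat 0.94 [151. 105.] [[481.5 295.1  10. ]] [[-30.5   2.9  10. ]]
mat 0.71 [ 39. 197.] [[596.1 463.   10. ]] [[147. 102.  10.]]
```

View pics/w1.png

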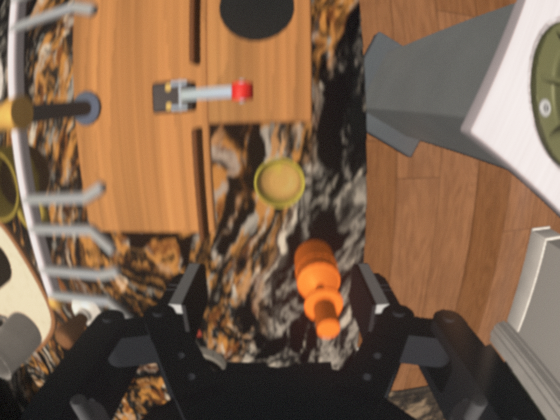

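Call:
arm_command(
  increments=[
    [[0,0,0],[0.1,-0.2,4],7],
    [[0,0,0],[0,0,4],7],
    [[0,0,0],[0,0,4],7],
    [[0,0,0],[0,0,4],7],
    [[0,0,0],[0,0,2],7],
    [[0,0,0],[0,0,1.4],7],
    [[0,0,0],[0,0,0],7],
    [[0,0,0],[0,0,0],4],
    [[0,0,0],[0,0,0],4],
    [[0,0,0],[0,0,0],4],
    [[0,0,0],[0,0,0],4],
    [[0,0,0],[0,0,0],4],
  ],
  squeeze=20,
)

```text
t: 4.05
ee_pos: [325.0, 317.4, 12.1]
tcp_rot: [-3.139, 0.002, -1.108]
wrist_force: [-2.2, -0.0, 6.8]
finger_gap: 49.0
grip_force: 20.9
```

Call:
arm_command(
  increments=[
    [[0,0,0],[0,0,-2],4],
    [[0,0,0],[0,0,-4],4],
    [[0,0,0],[0,0,-4],4],
    [[0,0,0],[0,0,-1],4],
    [[0,0,0],[0,0,0],4],
  ],
)

```text
t: 4.55
ee_pos: [325.0, 317.3, 122.4]
tcp_rot: [-3.138, 0.003, -1.108]
wrist_force: [-0.6, 0.3, -0.9]
finger_gap: 49.1
grip_force: 21.1
```

```bash
cat > c.py <<'E'
from h import *
st=status.state(); print(st["ee_pos"],st["finger_gap"],st["grip_force"],st["wrist_force"]); d=viewer.read_camera("wrist"); cv2.imwrite("pics/w2.png",d["image"][:,:,::-1]); R=json.load(open("rack.json"))
zb=st["ee_pos"][2]
for m in viewer.masks_of("wrist","bowl")[:2]:
    o,v=ray("wrist",m["xy"],d,st); p=at_z(o,v,[zb]); print(m["p"],m["xy"],p, to_local(R,p)-to_local(R,st["ee_pos"]))
p=to_world(R,[-140,-92,25])[0]; go(p,R[2]-np.pi/2,st)
E
python3 c.py
```

```text
[324.98088901 317.26547622 122.44038352] 49.060108410532045 21.114181135199033 [-0.58650403  0.30776236 -0.85626404]
0.7 [279.9, 276.6] [[325.61367308 313.85724899 122.44038352]] [[-9.55594164e-01 -3.33215671e+00 -1.42108547e-14]]
shift with present axes cm [18.46 -2.07  9.74] turn z 0.0 after turning [18.46 -2.07  9.74] rot [-3.1382e+00  2.9000e-03 -1.1079e+00]
```

View pics/w2.png

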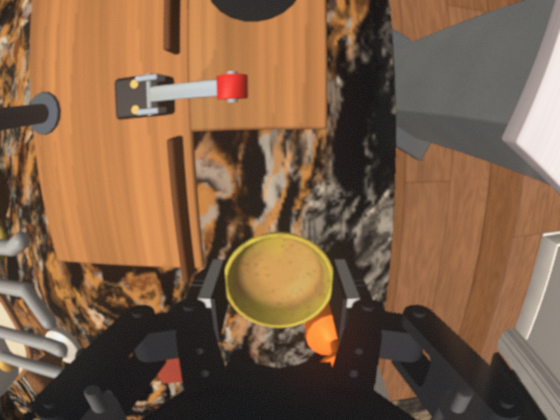

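Call:
arm_command(
  increments=[
    [[0,0,0],[4,-0.5,0],4],
    [[0,0,0],[4.5,-0.5,0],4],
    [[0,0,0],[4.5,-0.5,0],4],
    [[0,0,0],[3.5,-0.5,0],4],
    [[0,0,0],[1.6,-0.1,0],4],
    [[0,0,0],[0,0,3],4],
    [[0,0,0],[0,0,3],4],
    [[0,0,0],[0,0,2],4],
    [[0,0,0],[0,0,1],4],
    [[0,0,0],[0,0,0.5],4],
    [[0,0,0],[0,0,0.3],4],
    [[0,0,0],[0,0,0],4],
  ],
)

```text
t: 5.85
ee_pos: [424.4, 163.9, 22.8]
tcp_rot: [-3.141, -0.0, -1.108]
wrist_force: [0.1, -0.3, -0.7]
finger_gap: 49.1
grip_force: 21.1
```

Call:
arm_command(
  increments=[
    [[0,0,0],[0,0,0.05],4],
    [[0,0,0],[0,0,0],5.4],
    [[0,0,0],[0,0,0],6],
    [[0,0,0],[0,0,0],6.5],
    [[0,0,0],[0,0,0],6.5],
    [[0,0,0],[0,0,-2],6.5],
    [[0,0,0],[0,0,-4],6.5],
    [[0,0,0],[0,0,-4.5],6.5],
    [[0,0,0],[0,0,-4.5],6.5],
    [[0,0,0],[0,0,-4.5],6.5],
    [[0,0,0],[0,0,0],6.5],
  ],
)

```text
t: 6.95
ee_pos: [426.3, 164.5, 224.2]
tcp_rot: [-3.13, 0.001, -1.108]
wrist_force: [-0.0, 0.4, 1.1]
finger_gap: 64.9
grip_force: 0.0
```

```bash
cat > d.py <<'E'
from h import *
st=status.state(); print(st["ee_pos"]); d=viewer.read_camera("wrist"); cv2.imwrite("pics/w3.png",d["image"][:,:,::-1]); R=json.load(open("rack.json"))
for q,z in (("bowl",18),("mat",10),("roller",69),("shaker1",134)):
    for m in viewer.masks_of("wrist",q)[:5]:
        o,v=ray("wrist",m["xy"],d,st); p=at_z(o,v,[z]); print(q,m["p"],m["xy"],p.round(1),to_local(R,p).round(1))
p=to_world(R,[-198,-208,220])[0]; go(p,R[2]-np.pi/2,st)
E
python3 d.py
```

```text
[426.34438831 164.48826927 224.19046235]
bowl 0.73 [352.3, 60.9] [[418.2  13.5  18. ]] [[-212.9 -220.8   18. ]]
bowl 0.62 [280.8, 182.7] [[425.6 165.1  18. ]] [[-138.6  -88.4   18. ]]
mat 0.7 [199.5, 216.9] [[491.6 245.6  10. ]] [[-43.5 -45.9  10. ]]
mat 0.48 [97.6, 224.2] [[614.3 319.6  10. ]] [[ 99.3 -34.5  10. ]]
roller 0.83 [267.3, 274.9] [[400.  246.6  69. ]] [[-125.1   -4.1   69. ]]
shaker1 0.88 [265.7, 6.3] [[503.1  31.6 134. ]] [[-128.9 -242.5  134. ]]
shaker1 0.69 [270.9, 57.2] [[483.2  63.4 134. ]] [[-132.4 -205.2  134. ]]
shaker1 0.69 [328.1, 354.8] [[324.3 266.5 134. ]] [[-183.9   47.5  134. ]]
shaker1 0.63 [351.3, 61.2] [[433.4  40.  134. ]] [[-187.5 -203.9  134. ]]
shaker1 0.59 [336.2, 9.5] [[459.3  11.1 134. ]] [[-177.2 -241.3  134. ]]
shift with present axes cm [11.87  5.98  0.42] turn z -0.0 after turning [11.87  5.98  0.42] rot [-3.1303e+00  7.0000e-04 -1.1080e+00]
```

View pics/w3.png

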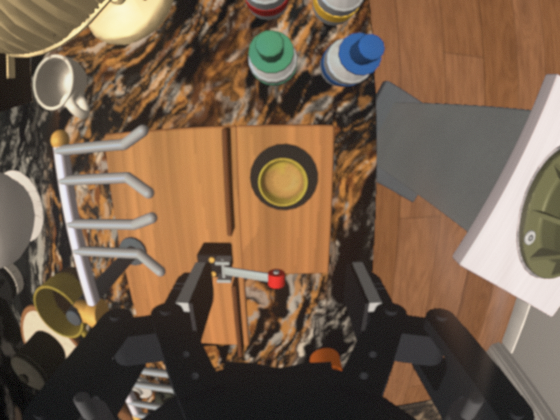

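The wrist view shows the bowl at (281,183), well inside the mat at (284,177). The green knob is at (271,43), the blue one at (369,48) and the roller at (275,279). Next is the blue shaker.

Call:
arm_command(
  increments=[
    [[0,0,0],[3,1.5,0],6.5],
    [[0,0,0],[3.6,1.8,0],5],
    [[0,0,0],[3.4,1.7,0],5],
    [[0,0,0],[1.9,1,0],5],
    [[0,0,0],[0,0,0],5],
    [[0,0,0],[0,0,0],5],
  ],
)

```text
t: 7.8
ee_pos: [423.3, 30.1, 215.9]
tcp_rot: [3.14, 0.0, -1.109]
wrist_force: [0.5, -0.5, 0.5]
finger_gap: 49.7
grip_force: 0.0
```

```bash
cat >> h.py <<'E'
def wproj(P,d,st):
    T=np.linalg.inv(pose(st)@d["hand_eye"]); c=P@T[:3,:3].T+T[:3,3]; n=np.hypot(c[:,0],c[:,1])
    return d["intrinsics"][[0,1],[2,2]]+d["intrinsics"][0,0]*(np.arctan2(n,c[:,2])/n)[:,None]*c[:,:2]
HUE={"red":(174,8),"yellow":(27,8),"green":(75,18),"blue":(108,12)}
A=np.linspace(0,2*np.pi,40); cyl=lambda r,z0,z1:np.vstack([np.c_[r*np.cos(A),r*np.sin(A),0*A+z] for z in (z0,z1)])
def shape(xy,z,d,st,dx=0,dy=0):
    m=np.zeros(d["image"].shape[:2],np.uint8)
    for c in (cyl(10,100,134),cyl(18,95,100)):
        q=wproj(c+[xy[0],xy[1],z],d,st); cv2.fillConvexPoly(m,cv2.convexHull((q*16).round().astype(np.int32)),1,shift=4)
    return m
def knob(col,xy0,z=0,save=None):
    """fit the collar+knob silhouette (foot at height z) to coloured pixels"""
    from scipy.optimize import minimize
    st=status.state(); d=viewer.read_camera("wrist"); im=d["image"]
    if save: cv2.imwrite(save,im[:,:,::-1])
    hsv=cv2.cvtColor(im,cv2.COLOR_RGB2HSV).astype(int); h0,w=HUE[col]
    m=((abs((hsv[...,0]-h0+90)%180-90)<=w)&(hsv[...,1]>110)&(hsv[...,2]>45)).astype(np.uint8)
    m[cv2.dilate(shape(xy0,z,d,st),np.ones((61,61)))==0]=0
    n,l,s,c=cv2.connectedComponentsWithStats(m); k=1+np.argmax(s[1:,4]); m=(l==k).astype(np.uint8)
    b=cv2.GaussianBlur(m.astype(np.float32),(0,0),2)
    f=lambda p:((cv2.GaussianBlur(shape(p,z,d,st).astype(np.float32),(0,0),2)-b)**2).sum()
    r=minimize(f,xy0,method="Nelder-Mead",options=dict(initial_simplex=np.array(xy0)+[[0,0],[12,0],[0,12]],xatol=.2))
    g=shape(r.x,z,d,st); print(col,r.x.round(1),"IoU",round((g&m).sum()/(g|m).sum(),2),"area",m.sum()); return r.x,st
E
cat > e.py <<'E'
import sys; from h import *
R=json.load(open("rack.json")); col=sys.argv[1]; z=float(sys.argv[3]) if len(sys.argv)>3 else 0
xy,st=knob(col,eval(sys.argv[2]),z,f"pics/k_{col}.png")
print(st["ee_pos"].round(1),to_local(R,[[*xy,0]]).round(1)); go([*xy,z+112],R[2]-np.pi/2,st)
E
python3 e.py blue 426,31
```

```text
blue [425.9  23.3] IoU 0.82 area 1426
[423.3  30.1 215.9] [[-201.6 -215.5    0. ]]
shift with present axes cm [ 0.72  0.07 10.39] turn z -0.001 after turning [ 0.72  0.07 10.39] rot [ 3.1401e+00  1.0000e-04 -1.1090e+00]
```

View pics/k_blue.png

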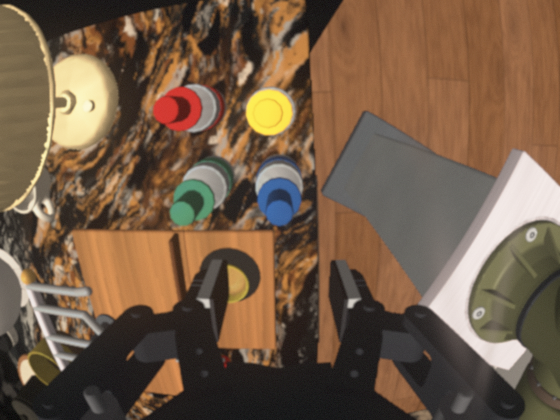

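The picture shows the blue collar at (280,198) with its knob top near (280,212). The other knob tops are green (183,213), red (167,108) and yellow (268,111).

```bash
python3 - <<'E'
from h import *
R=json.load(open("rack.json"));st=status.state(); d=viewer.read_camera("wrist")
o,v=ray("wrist",[(280,212),(183,213),(167,108),(268,111)],d,st); p=at_z(o,v,[134]*4); print(p.round(1),to_local(R,p).round(1))
for c,x in (("blue",(426,27)),("green",(488,55)),("red",(529,-5)),("yellow",(463,-30))):
    xy,_=knob(c,x); print(wproj(np.array([[*xy,134],[*xy,100]]),d,st).round())
E
```

```text
[[425.7  22.7 134. ]
 [488.6  54.9 134. ]
 [528.3 -10.  134. ]
 [464.2 -36.7 134. ]] [[-202.1 -215.9  134. ]
 [-131.4 -215.2  134. ]
 [-124.9 -291.   134. ]
 [-194.2 -286.2  134. ]]
blue [425.8  23.3] IoU 0.82 area 1429
[[280. 213.]
 [279. 199.]]Traceback (most recent call last):
  File "<stdin>", line 5, in <module>
  File "h.py", line 49, in knob
    n,l,s,c=cv2.connectedComponentsWithStats(m); k=1+np.argmax(s[1:,4]); m=(l==k).astype(np.uint8)
                                                     ~~~~~~~~~^^^^^^^^^
    return _wrapfunc(a, 'argmax', axis=axis, out=out, **kwds)
    return bound(*args, **kwds)
ValueError: attempt to get argmax of an empty sequence
```

Call:
arm_command(
  increments=[
    [[0,0,0],[0.7,0.1,1],5],
    [[0,0,0],[0,0,3],5],
    [[0,0,0],[0,0,3],5],
    [[0,0,0],[0,0,2],5],
    [[0,0,0],[0,0,1.3],5],
    [[0,0,0],[0,0,0],5],
    [[0,0,0],[0,0,0],1.5],
    [[0,0,0],[0,0,0],1.5],
    [[0,0,0],[0,0,0],1.5],
    [[0,0,0],[0,0,0],1.5],
    [[0,0,0],[0,0,0],1.5],
  ],
  squeeze=40,
)

```text
t: 9.1
ee_pos: [426.5, 23.8, 115.2]
tcp_rot: [-3.14, -0.001, -1.108]
wrist_force: [-1.2, -0.1, 5.9]
finger_gap: 18.6
grip_force: 39.6
```

Call:
arm_command(
  increments=[
    [[0,0,0],[0,0,-1],1.5],
    [[0,0,0],[0,0,-3.5],1.5],
    [[0,0,0],[0,0,-4.5],1.5],
    [[0,0,0],[0,0,-3.5],1.5],
    [[0,0,0],[-3,-1,0],1.5],
    [[0,0,0],[-4.8,-1.6,0],1.5],
    [[0,0,0],[-4.8,-1.6,0],1.5],
    [[0,0,0],[-4.8,-1.6,0],1.5],
    [[0,0,0],[-4.8,-1.6,0],1.5],
    [[0,0,0],[-4,-1.6,0],1.5],
    [[0,0,0],[-2.4,-1.2,0],1.5],
    [[0,0,0],[-0.6,0,0],1.5],
  ],
)

```text
t: 10.3
ee_pos: [386.1, 330.6, 237.4]
tcp_rot: [3.139, -0.001, -1.105]
wrist_force: [0.0, -0.2, -2.4]
finger_gap: 18.5
grip_force: 39.5
```

Call:
arm_command(
  increments=[
    [[0,0,0],[0,0,1.5],1.5],
    [[0,0,0],[0,0,2],1.5],
    [[0,0,0],[0,0,0.6],1.5],
    [[0,0,0],[0,0,0],1.5],
    [[0,0,0],[0,0,0],1.5],
  ],
)

```text
t: 10.8
ee_pos: [387.4, 327.7, 198.6]
tcp_rot: [-3.14, 0.0, -1.109]
wrist_force: [-0.6, 0.7, -0.5]
finger_gap: 18.5
grip_force: 39.4
```

```bash
python3 - <<'E'
from h import *
R=json.load(open("rack.json"));st=status.state(); d=viewer.read_camera("wrist"); print(st["ee_pos"],st["finger_gap"],st["wrist_force"],to_local(R,st["ee_pos"]),st["tcp_rot"])
im=d["image"][:,:,::-1].copy()
for y in (138,78,-78,-138):
    for s in (-12,12):
        P=to_world(R,[[-28,y+s,153],[0,y+s,153],[20,y+s,153]]); cv2.polylines(im,[wproj(P,d,st).round().astype(int)],False,(255,0,255),1)
xy,_=knob("blue",st["ee_pos"][:2],st["ee_pos"][2]-115)
print(to_local(R,[*xy,0]))
cv2.imwrite("pics/f1.png",cv2.resize(im,None,fx=1.42,fy=1.42))
E
```

```text
[387.44303379 327.66696584 198.63812625] 18.462712271959234 [-0.58831357  0.73878819 -0.49815608] [[-100.1378049    74.03123909  198.63812625]] [-3.14039858e+00  9.69174251e-05 -1.10858583e+00]
blue [387.5 328. ] IoU 0.73 area 3411
[[-99.88047171  74.33015413   0.        ]]
```

View pics/f1.png

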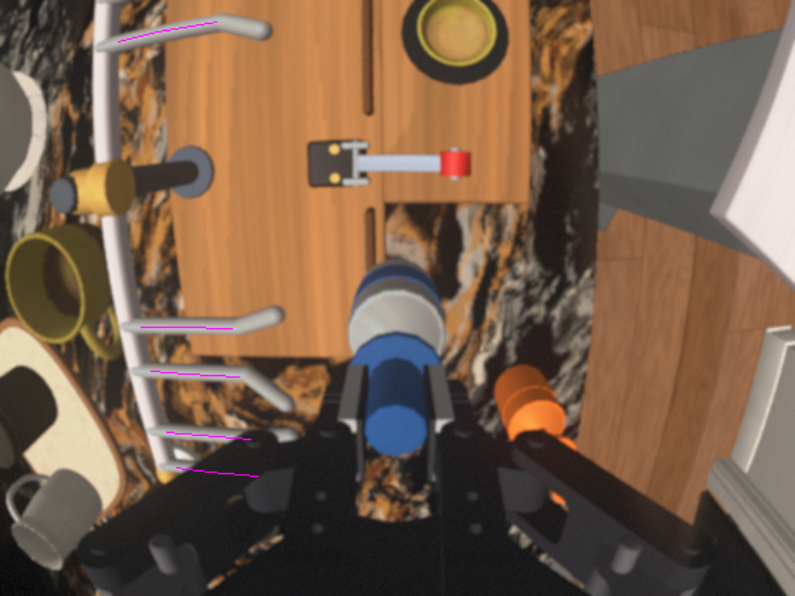

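The overlay of the fork model on the wrist picture matches the wires to about 1 mm, for example the inner left pair at rows 326 and 372. The blue shaker is held straight.

Call:
arm_command(
  increments=[
    [[0,0,0],[-0.3,0,0.5],1.5],
    [[0,0,0],[0,0,0.4],1.5],
    [[0,0,0],[0,-1.5,0],1.5],
    [[0,0,0],[0,-2,0],1.5],
    [[0,0,0],[0,-2,0],1.5],
    [[0,0,0],[0,-2,0],1.5],
    [[0,0,0],[0,-1.5,0],1.5],
    [[0,0,0],[0,-1,0],1.5],
    [[0,0,0],[0,0,0],1.5],
    [[0,0,0],[0,0,0],1.5],
  ],
)

```text
t: 11.9
ee_pos: [474.9, 375.4, 188.5]
tcp_rot: [3.141, -0.0, -1.108]
wrist_force: [-0.8, 0.4, -1.7]
finger_gap: 18.4
grip_force: 39.5
```

```bash
cat > f.py <<'E'
from h import *; import sys
R=json.load(open("rack.json"));st=status.state(); print(to_local(R,st["ee_pos"]).round(1),st["finger_gap"],st["wrist_force"].round(1))
if len(sys.argv)>1:
    d=viewer.read_camera("wrist"); cv2.imwrite(sys.argv[1],d["image"][:,:,::-1])
    p=to_world(R,[[0,float(sys.argv[2]),153]])[0]; print(wproj(p[None],d,st))
E
python3 f.py pics/f2.png 78
```

```text
[[ -0.6  77.7 188.5]] 18.43462180159761 [-0.8  0.4 -1.7]
[[276.95384993 251.381197  ]]
```

View pics/f2.png

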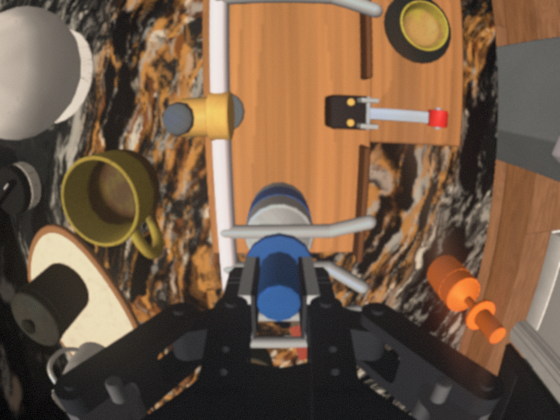

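The shaker is over the seat, with its neck between the inner left wires at rows 230 and 270. I'll lower it gently.

Call:
arm_command(
  increments=[
    [[0,0,0],[0,0,0.5],1.5],
    [[0,0,0],[0,0,0.5],1.5],
    [[0,0,0],[0,0,0.4],1.5],
    [[0,0,0],[0,0,0.2],1.5],
    [[0,0,0],[0,0,0.2],1.5],
    [[0,0,0],[0,0,0],1.5],
    [[0,0,0],[0,0,0],1.5],
  ],
)

```text
t: 12.65
ee_pos: [475.2, 375.5, 171.0]
tcp_rot: [-3.141, -0.0, -1.108]
wrist_force: [-0.4, -1.0, -0.1]
finger_gap: 18.6
grip_force: 39.7
```

Call:
arm_command(
  increments=[
    [[0,0,0],[0,0,0.15],1.5],
    [[0,0,0],[0,0,0],1.5],
    [[0,0,0],[0,0,0],2.5],
    [[0,0,0],[0,0,0],3.5],
    [[0,0,0],[0,0,0],4.5],
    [[0,0,0],[0,0,0],4.5],
    [[0,0,0],[0,0,-2],4.5],
    [[0,0,0],[0,0,-4],4.5],
    [[0,0,0],[0,0,-2],4.5],
    [[0,0,0],[0,0,0],4.5],
    [[0,0,0],[0,0,0],4.5],
  ],
)

```text
t: 13.75
ee_pos: [475.1, 375.7, 249.3]
tcp_rot: [-3.141, 0.001, -1.108]
wrist_force: [-0.3, -0.1, 0.2]
finger_gap: 45.0
grip_force: 0.0
```

```bash
cat > g.py <<'E'
from h import *; import sys
R=json.load(open("rack.json"));st=status.state(); d=viewer.read_camera("wrist"); cv2.imwrite(f"pics/{sys.argv[1]}.png",d["image"][:,:,::-1])
for a in sys.argv[2:]:
    c,y,z=a.split(","); xy,_=knob(c,to_world(R,[0,float(y),0])[0,:2],float(z)); print(c,to_local(R,[*xy,0]).round(1))
for c,p in (("green",(488.6,55,112)),("red",(528,-10,112)),("yellow",(464,-37,112))): print(c); go(p,R[2]-np.pi/2,st)
E
python3 g.py f3 blue,78,54
```

```text
blue [475.  376.1] IoU 0.69 area 1437
blue [[-0.2 78.3  0. ]]
green
shift with present axes cm [29.3  13.11 13.73] turn z 0.0 after turning [29.3  13.11 13.73] rot [-3.1413e+00  7.0000e-04 -1.1077e+00]
red
shift with present axes cm [36.87 12.49 13.73] turn z 0.0 after turning [36.88 12.49 13.73] rot [-3.1413e+00  7.0000e-04 -1.1077e+00]
yellow
shift with present axes cm [36.43 19.43 13.73] turn z 0.0 after turning [36.44 19.42 13.73] rot [-3.1413e+00  7.0000e-04 -1.1077e+00]
```

View pics/f3.png

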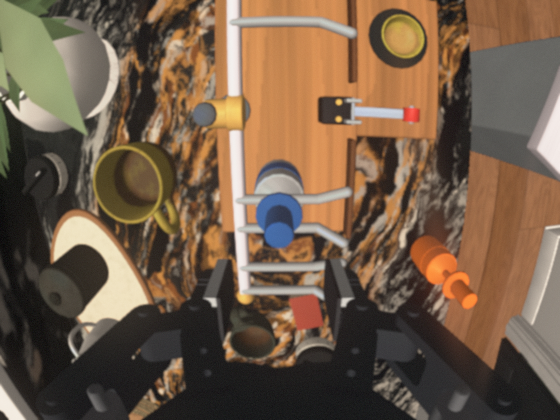

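Blue hangs at (278,225) with its collar on the inner left wires. Green goes to the outer right fork next.

Call:
arm_command(
  increments=[
    [[0,0,0],[2.5,1.5,0],4.5],
    [[0,0,0],[4,2,0],4.5],
    [[0,0,0],[4.2,2,0],4.5],
    [[0,0,0],[4.2,2,0],4.5],
    [[0,0,0],[4.2,2,0],4.5],
    [[0,0,0],[4.2,2,1],4.5],
    [[0,0,0],[4,1,1.5],4.5],
    [[0,0,0],[2,0.6,1],4.5],
    [[0,0,0],[0,0,0],4.5],
    [[0,0,0],[0,0,0],4.5],
  ],
)

```text
t: 14.85
ee_pos: [488.5, 54.5, 213.5]
tcp_rot: [3.14, -0.0, -1.109]
wrist_force: [0.3, 0.4, 0.6]
finger_gap: 44.6
grip_force: 0.0
```

```bash
sed -i 's/"green":(75,18)/"green":(78,20)/; s/>110)&/>80)\&/' h.py; python3 e.py green 488.6,55
```

```text
green [489.1  55.4] IoU 0.69 area 1220
[488.5  54.5 213.5] [[-130.7 -215.     0. ]]
shift with present axes cm [-0.05 -0.1  10.15] turn z -0.001 after turning [-0.05 -0.1  10.15] rot [ 3.140e+00 -1.000e-04 -1.109e+00]
```

Call:
arm_command(
  increments=[
    [[0,0,0],[0,-0.1,2],4.5],
    [[0,0,0],[0,0,3],4.5],
    [[0,0,0],[0,0,3],4.5],
    [[0,0,0],[0,0,1.4],4.5],
    [[0,0,0],[0,0,0.4],4.5],
    [[0,0,0],[0,0,0],4.5],
    [[0,0,0],[0,0,0],1.5],
    [[0,0,0],[0,0,0],1.5],
    [[0,0,0],[0,0,0],1.5],
    [[0,0,0],[0,0,0],1.5],
    [[0,0,0],[0,0,0],1.5],
    [[0,0,0],[0,0,0],1.5],
  ],
)

```text
t: 16.1
ee_pos: [490.3, 55.3, 118.0]
tcp_rot: [-3.139, -0.001, -1.108]
wrist_force: [-1.9, 0.0, 5.4]
finger_gap: 18.5
grip_force: 39.2
```

Call:
arm_command(
  increments=[
    [[0,0,0],[0,0,-1],1.5],
    [[0,0,0],[0,0,-3],1.5],
    [[0,0,0],[0,0,-3.5],1.5],
    [[0,0,0],[0,0,-1],1.5],
    [[0,0,0],[-2,-1,0],1.5],
    [[0,0,0],[-3,-1.2,0],1.5],
    [[0,0,0],[-2,-0.8,0],1.5],
    [[0,0,0],[-0.7,0,0],1.5],
    [[0,0,0],[0,0,0],1.5],
    [[0,0,0],[0,0,0],1.5],
  ],
)

```text
t: 17.1
ee_pos: [482.0, 137.1, 201.2]
tcp_rot: [3.141, -0.0, -1.108]
wrist_force: [-0.3, -0.7, -1.2]
finger_gap: 19.0
grip_force: 39.4
```

```bash
python3 - <<'E'
from h import *
R=json.load(open("rack.json"));st=status.state(); d=viewer.read_camera("wrist"); print(st["ee_pos"],to_local(R,st["ee_pos"]))
im=d["image"][:,:,::-1].copy()
for y in (138,78,-78,-138):
    for s in (-12,12):
        t=-.05; P=to_world(R,[[x,(y+s),153+t*y] for x in (-28,0,20)]); cv2.polylines(im,[wproj(P,d,st).round().astype(int)],False,(255,0,255),1)
cv2.imwrite("pics/f4.png",cv2.resize(im[100:,:360],None,fx=1.8,fy=1.8))
E
```

```text
[482.0482932  137.10714392 201.2267193 ] [[-100.5731577  -138.71981569  201.2267193 ]]
```

View pics/f4.png

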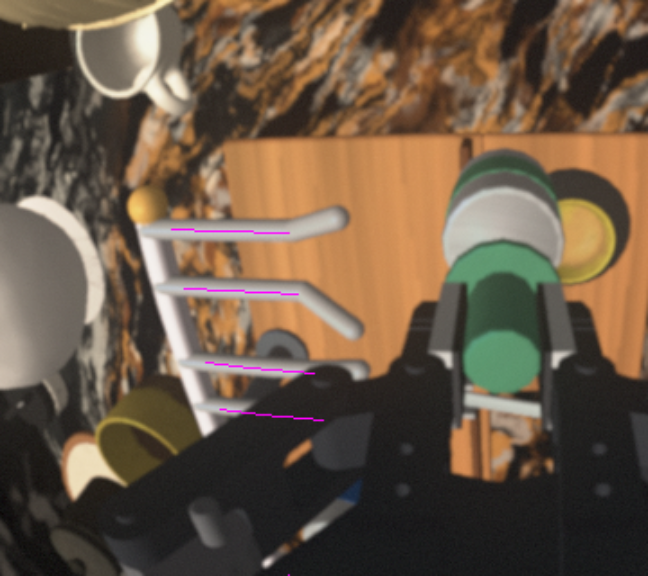

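The overlay with the expected tilt fits the outer right wires to about 1 mm, and green is held straight in front of them. I'll insert it.

Call:
arm_command(
  increments=[
    [[0,0,0],[0,-1.5,0],1.5],
    [[0,0,0],[0,-2,0],1.5],
    [[0,0,0],[0,-2,0],1.5],
    [[0,0,0],[0,-2,0],1.5],
    [[0,0,0],[0,-1.5,0],1.5],
    [[0,0,0],[0,-1,0],1.5],
    [[0,0,0],[0,0,0],1.5],
    [[0,0,0],[0,0,0.8],1.5],
    [[0,0,0],[0,0,0.5],1.5],
    [[0,0,0],[0,0,0.4],1.5],
    [[0,0,0],[0,0,0.3],1.5],
    [[0,0,0],[0,0,0],1.5],
  ],
)

```text
t: 18.35
ee_pos: [571.3, 182.1, 180.9]
tcp_rot: [3.141, -0.0, -1.108]
wrist_force: [0.4, -0.3, -0.9]
finger_gap: 18.5
grip_force: 39.5
```

Call:
arm_command(
  increments=[
    [[0,0,0],[0,0,0.3],1.5],
    [[0,0,0],[0,0,0.3],1.5],
    [[0,0,0],[0,0,0.3],1.5],
    [[0,0,0],[0,0,0],1.5],
    [[0,0,0],[0,0,0],1.5],
    [[0,0,0],[0,0,0],1.5],
  ],
)

```text
t: 18.95
ee_pos: [571.7, 182.3, 172.5]
tcp_rot: [-3.141, -0.0, -1.108]
wrist_force: [0.3, -0.4, -0.9]
finger_gap: 18.2
grip_force: 39.5
```

```bash
python3 f.py pics/f5.png -138
```

```text
[[  -0.2 -138.3  172.5]] 18.15481806702867 [ 0.3 -0.4 -0.9]
[[277.60300954 264.32553944]]
```

View pics/f5.png

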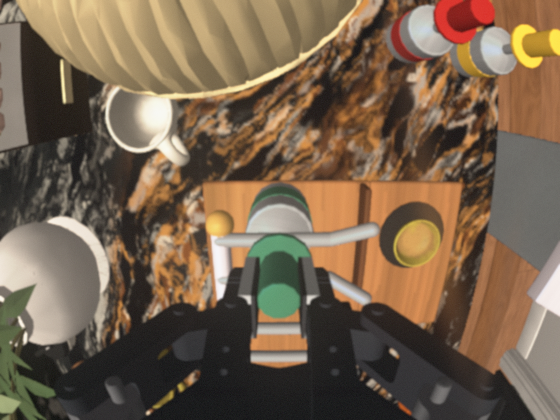

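Call:
arm_command(
  increments=[
    [[0,0,0],[0,0,0.2],1.5],
    [[0,0,0],[0,0,0],1.5],
    [[0,0,0],[0,0,0],2.5],
    [[0,0,0],[0,0,0],3.5],
    [[0,0,0],[0,0,0],4.5],
    [[0,0,0],[0,0,0],4.5],
    [[0,0,0],[0,0,-2],4.5],
    [[0,0,0],[0,0,-3],4.5],
    [[0,0,0],[0,1,-1.5],4.5],
    [[0,0,0],[0,2,0],4.5],
    [[0,0,0],[0,0,0],4.5],
  ],
)

```text
t: 20.1
ee_pos: [543.7, 168.4, 236.6]
tcp_rot: [-3.139, 0.001, -1.108]
wrist_force: [0.4, 0.1, 0.3]
finger_gap: 45.2
grip_force: 0.0
```

```bash
python3 g.py f6 green,-138,52
```

```text
green [571.8 182.1] IoU 0.62 area 1398
green [[  -0.2 -138.5    0. ]]
green
shift with present axes cm [ 7.68  9.99 12.46] turn z 0.0 after turning [ 7.69  9.99 12.46] rot [-3.1394e+00  6.0000e-04 -1.1077e+00]
red
shift with present axes cm [15.26  9.37 12.46] turn z 0.0 after turning [15.26  9.37 12.46] rot [-3.1394e+00  6.0000e-04 -1.1077e+00]
yellow
shift with present axes cm [14.82 16.3  12.46] turn z 0.0 after turning [14.82 16.3  12.46] rot [-3.1394e+00  6.0000e-04 -1.1077e+00]
```

Call:
arm_command(
  increments=[
    [[0,0,0],[2,3,0],4.5],
    [[0,0,0],[3,3.5,0],4.5],
    [[0,0,0],[3.5,3.5,0],4.5],
    [[0,0,0],[3.5,3.5,1],4.5],
    [[0,0,0],[2,2,1],4.5],
    [[0,0,0],[0.8,0.8,0],4.5],
    [[0,0,0],[0,0,0],4.5],
    [[0,0,0],[0,0,0],4.5],
  ],
)

```text
t: 21.0
ee_pos: [465.6, -35.4, 215.5]
tcp_rot: [-3.142, -0.0, -1.108]
wrist_force: [-0.2, 0.7, 0.3]
finger_gap: 44.8
grip_force: 0.0
```

```bash
python3 e.py yellow 464,-37
```

```text
yellow [463.7 -35.2] IoU 0.93 area 1630
[465.6 -35.4 215.5] [[-194.  -284.7    0. ]]
shift with present axes cm [-0.11  0.16 10.35] turn z 0.0 after turning [-0.11  0.16 10.35] rot [-3.1416 -0.     -1.1079]
```

Call:
arm_command(
  increments=[
    [[0,0,0],[-0.1,0.2,2],4.5],
    [[0,0,0],[0,0,3],4.5],
    [[0,0,0],[0,0,3],4.5],
    [[0,0,0],[0,0,1.6],4.5],
    [[0,0,0],[0,0,0.4],4.5],
    [[0,0,0],[0,0,0],4.5],
    [[0,0,0],[0,0,0],1.5],
    [[0,0,0],[0,0,0],1.5],
    [[0,0,0],[0,0,0],1.5],
    [[0,0,0],[0,0,0],1.5],
    [[0,0,0],[0,0,0],1.5],
    [[0,0,0],[0,0,0],1.5],
  ],
)

```text
t: 22.25
ee_pos: [463.8, -35.8, 116.9]
tcp_rot: [-3.139, -0.001, -1.108]
wrist_force: [0.1, 1.1, 5.6]
finger_gap: 19.0
grip_force: 39.5
```

Call:
arm_command(
  increments=[
    [[0,0,0],[0,0,-1],1.5],
    [[0,0,0],[0,0,-3.5],1.5],
    [[0,0,0],[0,0,-4.5],1.5],
    [[0,0,0],[0,0,-3.5],1.5],
    [[0,0,0],[-3,-0.6,0],1.5],
    [[0,0,0],[-4.8,-1.1,0],1.5],
    [[0,0,0],[-4.8,-1.1,0],1.5],
    [[0,0,0],[-4.8,-1.1,0],1.5],
    [[0,0,0],[-4.8,-1.1,0],1.5],
    [[0,0,0],[-4.8,-1.1,0],1.5],
    [[0,0,0],[-4.8,-1.1,0],1.5],
    [[0,0,0],[-4.8,-1.1,0],1.5],
  ],
)

```text
t: 23.45
ee_pos: [372.5, 330.3, 240.5]
tcp_rot: [3.141, -0.0, -1.107]
wrist_force: [1.4, -0.0, -0.4]
finger_gap: 18.3
grip_force: 39.4
```

Call:
arm_command(
  increments=[
    [[0,0,0],[-3.5,-1,0],1.5],
    [[0,0,0],[-2,-0.2,0],1.5],
    [[0,0,0],[0,0,1],1.5],
    [[0,0,0],[0,0,2],1.5],
    [[0,0,0],[0,0,0.8],1.5],
    [[0,0,0],[0,0,0],1.5],
    [[0,0,0],[0,0,0],1.5],
  ],
)

```text
t: 24.15
ee_pos: [360.4, 382.6, 203.1]
tcp_rot: [-3.141, -0.0, -1.109]
wrist_force: [-0.9, -0.3, -1.6]
finger_gap: 18.5
grip_force: 39.3
```

```bash
python3 f.py; python3 -c "
from h import *
R=json.load(open('rack.json')); knob('yellow',status.state()['ee_pos'][:2],status.state()['ee_pos'][2]-118)"
```

```text
[[-99.8 135.3 203.1]] 18.48676619427337 [-0.9 -0.3 -1.6]
yellow [360.  383.5] IoU 0.8 area 3610
```

Call:
arm_command(
  increments=[
    [[0,0,0],[-0.2,0,0.2],1.5],
    [[0,0,0],[0,-1.5,0],1.5],
    [[0,0,0],[0,-2,0],1.5],
    [[0,0,0],[0,-2,0],1.5],
    [[0,0,0],[0,-2,0],1.5],
    [[0,0,0],[0,-1.5,0],1.5],
    [[0,0,0],[0,-1,0],1.5],
    [[0,0,0],[0,0,0],1.5],
    [[0,0,0],[0,0,0],1.5],
  ],
)

```text
t: 25.1
ee_pos: [448.3, 429.6, 200.4]
tcp_rot: [3.141, -0.0, -1.108]
wrist_force: [-0.8, -0.9, -1.8]
finger_gap: 18.7
grip_force: 39.5
```

```bash
python3 f.py pics/f7.png 138
```

```text
[[-2.000e-01  1.381e+02  2.004e+02]] 18.74651225905141 [-0.8 -0.9 -1.8]
[[277.76092281 242.42187677]]
```

View pics/f7.png

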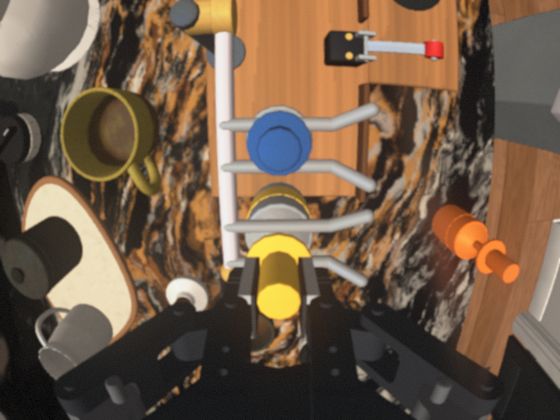

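Yellow's neck is between the outer left wires (rows 222 and 265), and blue is still hanging at (278,143). I'll lower yellow gently and release it.

Call:
arm_command(
  increments=[
    [[0,0,0],[0,0,0.8],1.5],
    [[0,0,0],[0,0,0.6],1.5],
    [[0,0,0],[0,0,0.4],1.5],
    [[0,0,0],[0,0,0.4],1.5],
    [[0,0,0],[0,0,0.3],1.5],
    [[0,0,0],[0,0,0.3],1.5],
    [[0,0,0],[0,0,0.3],1.5],
    [[0,0,0],[0,0,0],1.5],
    [[0,0,0],[0,0,0],1.5],
    [[0,0,0],[0,0,0],1.5],
  ],
)

```text
t: 26.15
ee_pos: [448.5, 429.7, 169.6]
tcp_rot: [-3.141, -0.0, -1.108]
wrist_force: [-1.2, -0.1, -0.2]
finger_gap: 18.8
grip_force: 39.6
```

Call:
arm_command(
  increments=[
    [[0,0,0],[0,0,0],1.5],
    [[0,0,0],[0,0,0],2.5],
    [[0,0,0],[0,0,0],3.5],
    [[0,0,0],[0,0,0],4.5],
    [[0,0,0],[0,0,0],4.5],
    [[0,0,0],[0,0,-2],4.5],
    [[0,0,0],[0,0,-3],4.5],
    [[0,0,0],[0,0,-2.5],4.5],
    [[0,0,0],[0,2,0],4.5],
    [[0,0,0],[0,0,0],4.5],
  ],
)

```text
t: 27.15
ee_pos: [430.0, 420.7, 246.1]
tcp_rot: [-3.139, 0.002, -1.107]
wrist_force: [1.7, 0.4, -0.8]
finger_gap: 44.7
grip_force: 0.0
```

```bash
python3 g.py f8 yellow,138,51 blue,78,54
```

```text
yellow [448.2 430.7] IoU 0.95 area 1991
yellow [[  0.2 139.1   0. ]]
blue [475.3 374.5] IoU 0.86 area 1831
blue [[-0.6 76.7  0. ]]
green
shift with present axes cm [35.33 11.11 13.41] turn z 0.001 after turning [35.34 11.08 13.41] rot [-3.1395e+00  1.6000e-03 -1.1073e+00]
red
shift with present axes cm [42.91 10.49 13.41] turn z 0.001 after turning [42.92 10.46 13.41] rot [-3.1395e+00  1.6000e-03 -1.1073e+00]
yellow
shift with present axes cm [42.46 17.42 13.41] turn z 0.001 after turning [42.47 17.39 13.41] rot [-3.1395e+00  1.6000e-03 -1.1073e+00]
```

Call:
arm_command(
  increments=[
    [[0,0,0],[2,1,0],4.5],
    [[0,0,0],[4.5,1.5,0],4.5],
    [[0,0,0],[4.8,1.5,0],4.5],
    [[0,0,0],[4.8,1.5,0],4.5],
    [[0,0,0],[4.8,1.5,0],4.5],
    [[0,0,0],[4.8,1,0],4.5],
    [[0,0,0],[4.8,1,0],4.5],
    [[0,0,0],[4.8,0.5,0.5],4.5],
    [[0,0,0],[4,0.5,1],4.5],
    [[0,0,0],[2.5,0.3,1],4.5],
    [[0,0,0],[1.1,0.2,0.5],4.5],
    [[0,0,0],[0,0,0],4.5],
  ],
)

```text
t: 28.5
ee_pos: [528.0, -10.4, 212.8]
tcp_rot: [3.139, 0.0, -1.11]
wrist_force: [-0.9, -0.3, -0.9]
finger_gap: 44.9
grip_force: 0.0
```

```bash
python3 e.py red 528,-10; python3 -c "
from h import *
d=viewer.read_camera('top'); cv2.imwrite('pics/t9.png',d['image'][:,:,::-1])"
```

```text
red [528.8  -8.5] IoU 0.83 area 1471
[528.  -10.4 212.8] [[-123.7 -289.9    0. ]]
shift with present axes cm [-0.13 -0.16 10.08] turn z -0.002 after turning [-0.13 -0.16 10.08] rot [ 3.1387e+00  4.0000e-04 -1.1101e+00]
```

View pics/t9.png

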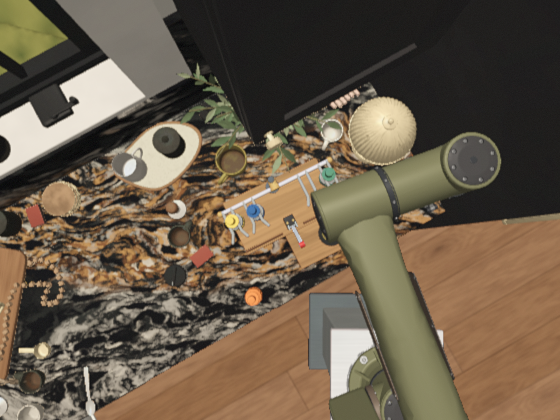

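The top view shows blue, yellow and green hanging at (253,212), (233,222) and (328,176), with everything else in place. Red is next, for the inner right fork.

Call:
arm_command(
  increments=[
    [[0,0,0],[-0.1,-0.2,2],4.5],
    [[0,0,0],[0,0,3],4.5],
    [[0,0,0],[0,0,3],4.5],
    [[0,0,0],[0,0,1.3],4.5],
    [[0,0,0],[0,0,0.4],4.5],
    [[0,0,0],[0,0,0],4.5],
    [[0,0,0],[0,0,0],1.5],
    [[0,0,0],[0,0,0],1.5],
    [[0,0,0],[0,0,0],1.5],
    [[0,0,0],[0,0,0],1.5],
    [[0,0,0],[0,0,0],1.5],
    [[0,0,0],[0,0,0],1.5],
  ],
)

```text
t: 29.8
ee_pos: [530.1, -7.6, 119.2]
tcp_rot: [-3.14, -0.001, -1.108]
wrist_force: [-2.9, -0.8, 6.7]
finger_gap: 18.7
grip_force: 39.2
```

Call:
arm_command(
  increments=[
    [[0,0,0],[0,0,-1],1.5],
    [[0,0,0],[0,0,-3],1.5],
    [[0,0,0],[0,0,-3.2],1.5],
    [[0,0,0],[0,0,-1.2],1.5],
    [[0,0,0],[-2,0,0],1.5],
    [[0,0,0],[-4,0,0],1.5],
    [[0,0,0],[-4.5,-0.5,0],1.5],
    [[0,0,0],[-4.5,-0.9,0],1.5],
    [[0,0,0],[-3.7,-0.6,0],1.5],
    [[0,0,0],[-2,-0.2,0],1.5],
    [[0,0,0],[-0.5,0,0],1.5],
    [[0,0,0],[0,0,0],1.5],
  ],
)

```text
t: 31.0
ee_pos: [454.1, 192.6, 201.0]
tcp_rot: [3.141, 0.0, -1.106]
wrist_force: [1.1, 0.2, -1.5]
finger_gap: 18.3
grip_force: 39.3
```

Call:
arm_command(
  increments=[
    [[0,0,0],[0,0,0],1.5],
    [[0,0,0],[0,0,0],1.5],
  ],
)

```text
t: 31.2
ee_pos: [454.8, 191.3, 201.3]
tcp_rot: [3.141, -0.0, -1.109]
wrist_force: [-1.4, 0.3, -2.3]
finger_gap: 18.3
grip_force: 39.3
```

```bash
python3 f.py; python3 -c "
from h import *
R=json.load(open('rack.json')); s=status.state(); x,_=knob('red',s['ee_pos'][:2],s['ee_pos'][2]-119);print(to_local(R,[*x,0]))"
```

```text
[[-100.8  -78.1  201.3]] 18.335865696868122 [-1.4  0.3 -2.3]
red [455.  190.7] IoU 0.71 area 3188
[[-100.81756074  -78.69910396    0.        ]]
```

Call:
arm_command(
  increments=[
    [[0,0,0],[0,-1.5,0],1.5],
    [[0,0,0],[0,-2,0],1.5],
    [[0,0,0],[0,-2,0],1.5],
    [[0,0,0],[0,-2,0],1.5],
    [[0,0,0],[0,-1.6,0],1.5],
    [[0,0,0],[0,-1,0],1.5],
    [[0,0,0],[0,0,0],1.5],
    [[0,0,0],[0,0,0],1.5],
  ],
)

```text
t: 32.05
ee_pos: [544.7, 236.8, 201.2]
tcp_rot: [3.141, -0.0, -1.108]
wrist_force: [0.5, -0.3, -3.2]
finger_gap: 18.3
grip_force: 39.4
```

```bash
python3 f.py pics/f10.png -78
```

```text
[[  0.  -77.5 201.2]] 18.25058429331382 [ 0.5 -0.3 -3.2]
[[278.02282782 241.28855442]]
```

View pics/f10.png

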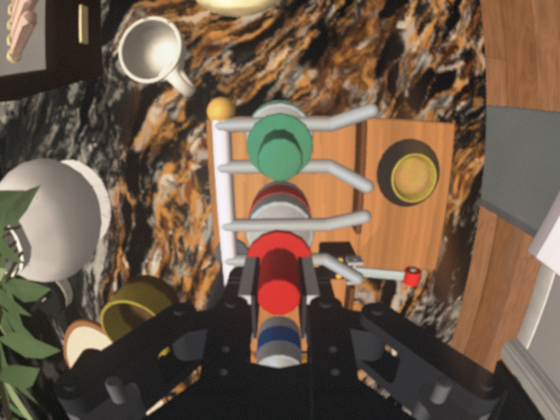

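Red's neck is between the inner right wires (rows 221 and 262), green hangs at (279,150), and the bowl is on the mat at (412,178). I'll lower and release red.

Call:
arm_command(
  increments=[
    [[0,0,0],[0,0,0.8],1.5],
    [[0,0,0],[0,0,0.6],1.5],
    [[0,0,0],[0,0,0.4],1.5],
    [[0,0,0],[0,0,0.3],1.5],
    [[0,0,0],[0,0,0.3],1.5],
    [[0,0,0],[0,0,0.1],1.5],
    [[0,0,0],[0,0,0],1.5],
    [[0,0,0],[0,0,0],1.5],
  ],
)

```text
t: 32.9
ee_pos: [544.9, 237.2, 176.7]
tcp_rot: [-3.141, -0.0, -1.108]
wrist_force: [-0.9, -1.1, 0.3]
finger_gap: 18.1
grip_force: 39.6
```

Call:
arm_command(
  increments=[
    [[0,0,0],[0,0,0],1.5],
    [[0,0,0],[0,0,0],2.5],
    [[0,0,0],[0,0,0],3.5],
    [[0,0,0],[0,0,0],4.5],
    [[0,0,0],[0,0,0],4.5],
    [[0,0,0],[0,0,-2],4.5],
    [[0,0,0],[0,0,-3],4.5],
    [[0,0,0],[0,0,-2],4.5],
    [[0,0,0],[0,2,0],4.5],
    [[0,0,0],[0,0,0],4.5],
    [[0,0,0],[0,0,0],4.5],
  ],
)

```text
t: 34.0
ee_pos: [526.9, 228.4, 246.5]
tcp_rot: [-3.141, 0.0, -1.108]
wrist_force: [-0.1, -0.1, 0.4]
finger_gap: 45.1
grip_force: 0.0
```

```bash
python3 g.py f11 red,-78,58 green,-138,58 blue,78,58 | grep -v shift; python3 - <<'E'
from h import *
R=json.load(open("rack.json")); st=status.state(); d=viewer.read_camera("wrist")
for q,z in (("bowl",28),("roller",69)):
    for m in viewer.masks_of("wrist",q)[:3]:
        o,v=ray("wrist",m["xy"],d,st); p=at_z(o,v,[z]); print(q,m["p"],m["xy"],to_local(R,p).round(1))
p=to_world(R,[-132,0,120])[0]; go(p,R[2]-np.pi/2,st)
E
```

```text
red [545.4 236.1] IoU 0.74 area 1619
red [[  0.4 -78.5   0. ]]
green [571.4 182. ] IoU 0.8 area 1745
green [[  -0.6 -138.4    0. ]]
blue [474.9 373.2] IoU 0.17 area 230
blue [[-1.5 75.7  0. ]]
green
red
yellow
bowl 0.89 [406.7, 141.2] [[-166.5 -124.1   28. ]]
roller 0.75 [369.8, 255.5] [[-120.3   -2.2   69. ]]
roller 0.61 [308.8, 204.9] [[-50.5 -60.6  69. ]]
roller 0.28 [228.8, 194.1] [[ 30.  -72.1  69. ]]
shift with present axes cm [-7.72 11.25 12.58] turn z 0.0 after turning [-7.72 11.25 12.58] rot [ 3.1406e+00 -4.0000e-04 -1.1079e+00]
```

Red is hung, but the bowl has been knocked off the mat, to about local (-166,-124). I'll go back and mend that first.

Call:
arm_command(
  increments=[
    [[0,0,0],[0.6,2,0],5],
    [[0,0,0],[1,3.5,0],6],
    [[0,0,0],[1,3.5,1],7],
    [[0,0,0],[1,3.5,1.5],7],
    [[0,0,0],[0.7,1.6,1.5],7],
    [[0,0,0],[0.3,0.5,0.5],7],
    [[0,0,0],[0,0,0],7],
    [[0,0,0],[0,0,0],7],
  ],
)

```text
t: 35.15
ee_pos: [417.5, 122.4, 202.0]
tcp_rot: [-3.141, -0.0, -1.108]
wrist_force: [0.3, 0.6, 0.4]
finger_gap: 69.8
grip_force: 0.0
```

```bash
cat > bowl.py <<'E'
from h import *
R=json.load(open("rack.json")); st=status.state(); d=viewer.read_camera("wrist"); cv2.imwrite("pics/b2.png",d["image"][:,:,::-1])
print(to_local(R,st["ee_pos"]),st["tcp_rot"])
for m in viewer.masks_of("wrist","bowl")[:2]:
    px=m["pixels"].astype(np.uint8); c=max(cv2.findContours(px,0,1)[0],key=len); e=cv2.fitEllipse(c)
    o,v=ray("wrist",[m["xy"],e[0]],d,st); p=at_z(o,v,[27,27]); print(m["p"],np.round(m["xy"]),np.round(e,1) if 0 else e,to_local(R,p).round(1)); go([*p[1,:2],20],R[2]-np.pi/2,st)
g=d["image"].max(2); _,l,s,c=cv2.connectedComponentsWithStats((g<45).astype(np.uint8)); 
mm=wproj(to_world(R,[[-140,-92,10]]),d,st)[0].round().astype(int); print("mat proj",mm,d["image"][mm[1],mm[0]])
ang=np.linspace(0,2*np.pi,24,endpoint=False); q=wproj(to_world(R,np.c_[-140+30*np.cos(ang),-92+30*np.sin(ang),0*ang+10]),d,st).round().astype(int); print([int(d["image"][b,a].max()) for a,b in q])
E
python3 bowl.py
```

```text
[[-164.92705571 -123.06871754  202.04497003]] [-3.14094293e+00 -2.79391203e-04 -1.10788504e+00]
0.76 [283. 186.] ((284.1905212402344, 186.0915069580078), (50.058101654052734, 51.98360061645508), 50.50558853149414) [[-169.3 -126.7   27. ]
 [-170.7 -126.5   27. ]]
shift with present axes cm [ 0.34  0.57 18.2 ] turn z 0.0 after turning [ 0.34  0.57 18.2 ] rot [-3.1409e+00 -3.0000e-04 -1.1079e+00]
mat proj [255 214] [61 52 44]
[66, 65, 66, 65, 67, 67, 67, 67, 64, 62, 63, 64, 67, 128, 181, 190, 174, 99, 63, 61, 64, 64, 63, 65]
```

Call:
arm_command(
  increments=[
    [[0,0,0],[0.3,0.5,4],7],
    [[0,0,0],[0,0,4],7],
    [[0,0,0],[0,0,4],7],
    [[0,0,0],[0,0,3],7],
    [[0,0,0],[0,0,2],7],
    [[0,0,0],[0,0,0.9],7],
    [[0,0,0],[0,0,0],7],
    [[0,0,0],[0,0,0],4],
    [[0,0,0],[0,0,0],4],
    [[0,0,0],[0,0,0],4],
    [[0,0,0],[0,0,0],4],
    [[0,0,0],[0,0,0],4],
  ],
  squeeze=20,
)

```text
t: 36.45
ee_pos: [414.9, 117.7, 24.3]
tcp_rot: [-3.138, -0.0, -1.107]
wrist_force: [0.5, 0.4, 6.5]
finger_gap: 49.0
grip_force: 20.7
```

Call:
arm_command(
  increments=[
    [[0,0,0],[0,0,-1],4],
    [[0,0,0],[0,0,-3],4],
    [[0,0,0],[0,0,-2],4],
    [[0,0,0],[0,0,0],4],
    [[0,0,0],[0,0,0],4],
  ],
)

```text
t: 36.95
ee_pos: [413.4, 117.1, 82.5]
tcp_rot: [3.142, 0.001, -1.108]
wrist_force: [-0.5, -0.3, -1.0]
finger_gap: 49.1
grip_force: 21.1
```

```bash
python3 - <<'E'
from h import *
R=json.load(open("rack.json")); st=status.state(); d=viewer.read_camera("wrist"); L=to_local(R,st["ee_pos"]); print(L)
for m in viewer.masks_of("wrist","bowl")[:2]:
    o,v=ray("wrist",[m["xy"]],d,st); p=at_z(o,v,[st["ee_pos"][2]+5]); print(m["p"],m["xy"],to_local(R,p)-L)
p=to_world(R,[-140,-92,24])[0]; go(p,R[2]-np.pi/2,st)
E
```

```text
[[-170.8849415  -125.96156901   82.4568703 ]]
shift with present axes cm [-3.4  -3.09  5.85] turn z -0.0 after turning [-3.4  -3.09  5.85] rot [ 3.1416e+00  7.0000e-04 -1.1080e+00]
```

Call:
arm_command(
  increments=[
    [[0,0,0],[-1,-1,0],4],
    [[0,0,0],[-1.5,-1.3,0],4],
    [[0,0,0],[-0.9,-0.8,0],4],
    [[0,0,0],[0,0,2],4],
    [[0,0,0],[0,0,2],4],
    [[0,0,0],[0,0,1],4],
    [[0,0,0],[0,0,0.4],4],
    [[0,0,0],[0,0,0.2],4],
    [[0,0,0],[0,0,0],4],
    [[0,0,0],[0,0,0],4],
  ],
)

```text
t: 38.05
ee_pos: [426.7, 161.6, 27.3]
tcp_rot: [-3.14, 0.0, -1.108]
wrist_force: [-0.8, 0.4, -1.5]
finger_gap: 49.0
grip_force: 21.1
```

Call:
arm_command(
  increments=[
    [[0,0,0],[0,0,0.15],4],
    [[0,0,0],[0,0,0.1],4],
    [[0,0,0],[0,0,0],4],
    [[0,0,0],[0,0,0],5.2],
    [[0,0,0],[0,0,0],5.6],
    [[0,0,0],[0,0,0],6.2],
    [[0,0,0],[0,0,0],6.2],
    [[0,0,0],[0,0,-2],6.2],
    [[0,0,0],[0,0,-4],6.2],
    [[0,0,0],[0,0,-4.5],6.2],
    [[0,0,0],[0,0,-4.5],6.2],
    [[0,0,0],[0,0,-2.5],6.2],
  ],
)

```text
t: 39.25
ee_pos: [427.2, 161.5, 203.1]
tcp_rot: [-3.137, 0.0, -1.108]
wrist_force: [0.5, 0.4, -0.4]
finger_gap: 62.0
grip_force: 0.0
```

Call:
arm_command(
  increments=[
    [[0,0,0],[0,0,0],6.2],
    [[0,0,0],[0,0,0],6.2],
  ],
)

```text
t: 39.45
ee_pos: [426.2, 161.5, 198.8]
tcp_rot: [-3.141, 0.001, -1.108]
wrist_force: [-0.5, 0.3, -0.9]
finger_gap: 61.8
grip_force: 0.0
```

```bash
python3 bowl.py; python3 - <<'E'
from h import *
R=json.load(open("rack.json")); st=status.state(); d=viewer.read_camera("wrist")
h=cv2.cvtColor(d["image"],cv2.COLOR_RGB2HSV).astype(int); m=((abs((h[...,0]+90)%180-90)<=8)&(h[...,1]>150)&(h[...,2]>80)).astype(np.uint8)
q=wproj(to_world(R,[[-132,0,69]]),d,st)[0]; print("roller expected",q)
_,l,s,c=cv2.connectedComponentsWithStats(m)
for i in range(1,len(s)):
    if s[i,4]>30 and np.hypot(*(c[i]-q))<60:
        o,v=ray("wrist",[c[i]],d,st); print(c[i],s[i],to_local(R,at_z(o,v,[71])))
p=to_world(R,[-132,0,120])[0]; go(p,R[2]-np.pi/2,st)
E
```

```text
[[-139.63513726  -91.96282324  198.79169069]] [-3.14137949e+00  5.38561338e-04 -1.10778157e+00]
0.64 [274. 187.] ((276.5985412597656, 191.03297424316406), (50.036109924316406, 52.41905212402344), 82.3229751586914) [[-135.4  -95.1   27. ]
 [-138.   -91.1   27. ]]
shift with present axes cm [-0.09 -0.17 17.88] turn z 0.0 after turning [-0.09 -0.17 17.88] rot [-3.1414e+00  5.0000e-04 -1.1078e+00]
mat proj [279 186] [204 156  87]
[126, 181, 151, 137, 129, 139, 150, 174, 180, 131, 63, 63, 64, 64, 65, 62, 61, 61, 60, 60, 60, 64, 65, 62]
roller expected [269.4613724  295.08213481]
[271.48       297.00666667] [262 286  19  21 300] [[-133.96596881    0.91025928   71.        ]]
shift with present axes cm [-9.21 -0.82  7.74] turn z 0.0 after turning [-9.21 -0.82  7.74] rot [ 3.1392e+00 -3.0000e-04 -1.1078e+00]
```

The bowl is back on the mat, within about 3 mm of its centre. Now the roller lever, with the fingers shut.

Call:
arm_command(
  increments=[
    [[0,0,0],[-2,-0.2,0],0],
    [[0,0,0],[-3,-0.3,0],0],
    [[0,0,0],[-2.7,-0.2,0],0],
    [[0,0,0],[-1.5,0,0],0],
    [[0,0,0],[0,0,2],0],
    [[0,0,0],[0,0,3.5],0],
    [[0,0,0],[0,0,3],0],
    [[0,0,0],[0,0,1.2],0],
    [[0,0,0],[0,0,0],0],
    [[0,0,0],[0,0,0],0],
    [[0,0,0],[0,0,0],0],
  ],
)

```text
t: 40.7
ee_pos: [392.2, 247.3, 103.7]
tcp_rot: [-3.139, 0.001, -1.108]
wrist_force: [-0.0, 0.4, -0.3]
finger_gap: 0.6
grip_force: 0.0
```

```bash
python3 f.py; python3 -c "
from rig import status
print(status.state()['wrist_force'])"
```

```text
[[-131.8    0.   103.7]] 0.5570778615013325 [-0.   0.4 -0.3]
[-0.03831764  0.36726907 -0.28742583]
```

Contact is expected near TCP z = 86. I'll go down in steps, watching the force.

Call:
arm_command(
  increments=[
    [[0,0,0],[0,0,0.8],0],
    [[0,0,0],[0,0,0.6],0],
    [[0,0,0],[0,0,0.5],0],
    [[0,0,0],[0,0,0.4],0],
    [[0,0,0],[0,0,0],0],
    [[0,0,0],[0,0,0],0],
  ],
)

```text
t: 41.3
ee_pos: [391.5, 246.6, 79.1]
tcp_rot: [3.141, -0.0, -1.108]
wrist_force: [-2.4, -1.8, 2.9]
finger_gap: -0.0
grip_force: 1.5
```

Call:
arm_command(
  increments=[
    [[0,0,0],[0,0,0.2],0],
    [[0,0,0],[0,0,0.2],0],
    [[0,0,0],[0,0,0.1],0],
    [[0,0,0],[0,0,0],0],
    [[0,0,0],[0,0,0],0],
  ],
)

```text
t: 41.8
ee_pos: [391.4, 246.7, 73.9]
tcp_rot: [3.141, -0.0, -1.108]
wrist_force: [-2.0, -1.0, 3.2]
finger_gap: -0.1
grip_force: 1.7
```

Call:
arm_command(
  increments=[
    [[0,0,0],[0,0,0.2],0],
    [[0,0,0],[0,0,0.15],0],
    [[0,0,0],[0,0,0],0],
    [[0,0,0],[0,0,0],0],
    [[0,0,0],[0,0,0],0],
  ],
)

```text
t: 42.3
ee_pos: [391.4, 246.7, 70.4]
tcp_rot: [3.142, -0.0, -1.108]
wrist_force: [-2.8, -0.1, 4.3]
finger_gap: -0.0
grip_force: 1.9
```

```bash
python3 - <<'E'
from h import *
R=json.load(open("rack.json"))
print(status.state()["ee_pos"],status.state()["wrist_force"])
for cam in ("wrist","scene"):
    st=status.state(); d=viewer.read_camera(cam)
    pj=(lambda P:wproj(P,d,st)) if cam=="wrist" else (lambda P:(lambda c:d["intrinsics"][[0,1],[2,2]]+d["intrinsics"][0,0]*c[:,:2]/c[:,2:])(P@d["R"].T+d["t"]))
    for a in (0,.2,.28,.4):
        t=.28-a; print(cam,a,pj(to_world(R,[[-74-60*np.cos(t),0,52+60*np.sin(t)]])).round(1))
    h=cv2.cvtColor(d["image"],cv2.COLOR_RGB2HSV).astype(int); m=((abs((h[...,0]+90)%180-90)<=8)&(h[...,1]>150)&(h[...,2]>80)).astype(np.uint8)
    q=pj(to_world(R,[[-132,0,60]]))[0]; _,l,s,c=cv2.connectedComponentsWithStats(m)
    for i in range(1,len(s)):
        if s[i,4]>5 and np.hypot(*(c[i]-q))<40: print(c[i].round(1),s[i])
E
```

```text
[391.43089903 246.74141454  70.42142828] [-2.78745281 -0.06358768  4.25284091]
wrist 0 [[275.8 280.8]]
wrist 0.2 [[280.1 269.3]]
wrist 0.28 [[280.4 265. ]]
wrist 0.4 [[279.6 258.9]]
[274.2 252.9] [268 249  12   8  56]
[296.6 258.6] [291 249  11  19 152]
scene 0 [[304.6 222.4]]
scene 0.2 [[305.1 225.8]]
scene 0.28 [[305.1 227.2]]
scene 0.4 [[304.7 229.3]]
[306.4 227.6] [303 225   7   6  25]
```

Call:
arm_command(
  increments=[
    [[0,0,0],[0,0,-0.5],0],
    [[0,0,0],[0,0,-1],0],
    [[0,0,0],[0,0,-2.5],0],
    [[0,0,0],[0,0,-4],0],
    [[0,0,0],[0,0,-4.5],0],
    [[0,0,0],[0,0,-2.5],0],
    [[0,0,0],[-2,2,0],0],
    [[0,0,0],[-3,2,0],0],
    [[0,0,0],[-2,1,0],0],
    [[0,0,0],[0,0,0],0],
    [[0,0,0],[0,0,0],0],
  ],
)

```text
t: 43.5
ee_pos: [315.3, 287.2, 220.8]
tcp_rot: [-3.141, 0.0, -1.106]
wrist_force: [0.1, 0.3, 0.7]
finger_gap: -0.1
grip_force: 0.0
```

```bash
python3 - <<'E'
from h import *
R=json.load(open("rack.json")); st=status.state(); d=viewer.read_camera("wrist"); print(st["ee_pos"],st["wrist_force"])
for m in viewer.masks_of("wrist","bowl")[:3]:
    c=max(cv2.findContours(m["pixels"].astype(np.uint8),0,1)[0],key=len); e=cv2.fitEllipse(c); o,v=ray("wrist",[e[0]],d,st); print("bowl",m["p"],e[0],to_local(R,at_z(o,v,[28])).round(1))
h=cv2.cvtColor(d["image"],cv2.COLOR_RGB2HSV).astype(int); m=((abs((h[...,0]+90)%180-90)<=8)&(h[...,1]>150)&(h[...,2]>80)).astype(np.uint8)
_,l,s,c=cv2.connectedComponentsWithStats(m)
for a in (0,.1,.28): print(a,wproj(to_world(R,[[-74-60*np.cos(.28-a),0,54+60*np.sin(.28-a)]]),d,st).round(1))
q=wproj(to_world(R,[[-132,0,69]]),d,st)[0]
for i in range(1,len(s)):
    if s[i,4]>20 and np.hypot(*(c[i]-q))<40: print("roller",c[i].round(1))
for k,y in (("blue",78),("yellow",138),("red",-78),("green",-138)):
    try: xy,_=knob(k,to_world(R,[0,y,0])[0,:2],58); print(to_local(R,[*xy,0]).round(1))
    except Exception as x: print(k,x)
d=viewer.read_camera("top"); im=d["image"]; h=cv2.cvtColor(im,cv2.COLOR_RGB2HSV).astype(int)
for k,y in (("blue",78),("yellow",138),("red",-78),("green",-138)):
    P=to_world(R,[[0,y,185]]); c=P@d["R"].T+d["t"]; u=(d["intrinsics"][[0,1],[2,2]]+d["intrinsics"][0,0]*c[:,:2]/c[:,2:])[0]
    h0,w=HUE[k]; m=(abs((h[...,0]-h0+90)%180-90)<=w)&(h[...,1]>110); b=np.argwhere(m)[:,::-1]; b=b[np.hypot(*(b-u).T)<14]; print(k,u.round(1),b.mean(0).round(1),len(b))
print([(np.round(r["xy"]),r["p"]) for r in viewer.boxes_of("top","bowl")])
E
```

```text
[315.26863864 287.20969093 220.80326435] [0.07459848 0.32603566 0.72405217]
bowl 0.65 (233.37571716308594, 30.205984115600586) [[-138.1  -90.5   28. ]]
0 [[220.1 120. ]]
0.1 [[222.7 119.6]]
0.28 [[225.7 119.1]]
roller [222.7 119. ]
blue [477.  375.9] IoU 0.62 area 1154
[[ 1.5 77.2  0. ]]
yellow [450.  431.7] IoU 0.89 area 1385
[[  2.2 139.2   0. ]]
red [548.3 235.8] IoU 0.86 area 1568
[[  2.8 -80.    0. ]]
green attempt to get argmax of an empty sequence
blue [251.7 209.4] [252.9 210.4] 127
yellow [230.1 219.9] [230.4 220.3] 172
red [307.8 182.4] [307.  184.3] 130
green [329.3 172. ] [nan nan] 0
[(array([329., 232.]), 0.67), (array([178., 234.]), 0.22)]<stdin>:17: RuntimeWarning: Mean of empty slice.
  ret = um.true_divide(
```

```bash
python3 - <<'E'
from h import *
im=viewer.read_camera("top")["image"]; h=cv2.cvtColor(im,cv2.COLOR_RGB2HSV); print(h[166:182:3,322:337:3].tolist())
print([(np.round(r["xy"]),round(r["p"],2)) for r in viewer.boxes_of("top","shaker2")])
E
```

```text
[[[14, 32, 89], [16, 80, 146], [26, 11, 180], [14, 97, 97], [15, 131, 117]], [[72, 13, 100], [75, 93, 150], [76, 91, 157], [72, 89, 155], [16, 138, 165]], [[73, 64, 160], [73, 90, 131], [75, 88, 159], [71, 86, 157], [72, 91, 152]], [[75, 86, 154], [73, 95, 99], [72, 93, 135], [70, 86, 136], [71, 87, 155]], [[27, 19, 147], [73, 92, 156], [72, 92, 136], [72, 92, 156], [46, 20, 165]], [[24, 15, 171], [25, 18, 156], [58, 39, 112], [30, 17, 132], [17, 32, 112]]]
[(array([328., 180.]), 0.71), (array([305., 185.]), 0.64), (array([255., 212.]), 0.51), (array([232., 219.]), 0.51), (array([252., 298.]), 0.44)]
```

Green is present and centred on its seat; its low saturation had only hidden it from my threshold. Everything is in place, so I'm handing in.

```bash
python3 -c "
from rig import sign_off
print(sign_off())"
```

```text
the job is handed in; nothing more can be done
None
```

I handed the job in at about 44 s of robot time, with no verdict shown: all four shakers hang in the forks, the red lever was pressed to about 0.27 rad by estimate and released, and the bowl stands on the mat about 3 mm off centre after being knocked off once and put back.

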